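Lock the bayonet lid on the ink pressure pot

ROBOT

A 7-joint arm with a two-finger parallel gripper is mounted at the origin on a cart in front of the work surface, level with it; the furniture and walls round the work are solid. World frame = base frame: x ahead of the robot, y to its left, z up, the work surface at z = 0. Lengths are in m, angles in rad, forces in N, time in s.
With the tool pointing down it reaches from about 0.425 to 0.925 m from the base axis. Payload 6.8 kg.
Tool frame: the origin (TCP) lies on the centre line of the jaws, within the pads' length; the fingertips stand 19 mm ahead of it and the grasp point (between the pads) is the TCP; z points along the fingers, y is the line along which they close (so a half turn about z gives the same grasp; the last joint's range is limited). The gripper opens to 85 mm and grips with 20 to 120 N. Pads are 22 mm wide; open, the fingers measure 114 mm over their backs; the gripper's body (76 mm by 85 mm) begins 54 mm behind the grasp point. The pads swing forward as they close: fully open they stand 13 mm farther back than shut.
Start: joints at [-1.399, 0.477, 0.022, 1.555, -0.011, 1.109, -0.083], TCP at [0.186, 0.649, 0.25] pointing down, gripper open.
Joint ranges: [-2.96, 2.96], [-0.34, 2.1], [-1.41, 1.46], [0.24, 2.44], [-1.37, 4.51], [0.17, 1.92], [-2.96, 2.96]. Speed limits (rad/s): [2.39, 2.39, 3.14, 3.14, 3.14, 3.14, 3.14].

INTERFACE

Orientations are given as a rotation vector (axis times angle).
In Python, from bench import r gives the robot as it stands. The module is installed in compiled form; this text tells all that it offers.
- The arm moves only by the tool arm_command, never from a script. Its argument "rows" is a list of rows, each an object of numbers: "fingers": the opening, from -1 (shut) to 1 (fully open); "x", "y", "z": the shift along the tool's x, y, z in m; "ax", "ay", "az": the turn, a rotation vector about the tool's x, y, z in degrees. In form: [{"fingers": .., "x": .., "y": .., "z": .., "ax": .., "ay": .., "az": ..}, ...]. A call has 1 to 10 rows; each row shifts and turns the commanded pose from where the row before left it, along the tool's axes as they then stand; what a row does not reach is not made up. A row lasts 1/12 s, in which the tool goes at most 41.7 mm and 7.16 degrees, less where a joint would pass 70% of its speed; a pose out of reach is approached as far as the arm can. A call is refused whole if a number of a shift passes 0.0417 or a number of a turn 7.16, either way. A call with a gripper value outside its range is refused whole. The fingers move at their own pace and stop on an object; "grip_force" is the grip in N (left out, the last holds). Time passes only in rows, so rows that do not move let the fingers close. It gives the time, the measured TCP pose, the force, the opening and the grip force at its end, in the units of the state.
- r.get_obs(): the state, without advancing time (a new reading comes with each control period).
- r.grab_frame(name): name is "side" or "top"; returns a dict with "frame" (384x512x3 uint8, red, green, blue), "depth" (384x512 float32, m along the optical axis (not along the pixel's ray), 0 where there is no reading), "K" (3x3 intrinsics, pixels), "distortion" ([k1, k2, p1, p2, k3] as OpenCV has them; the pictures are not rectified), "world_from_camera" (4x4, takes a point from camera to world coordinates). Camera axes: x right, y down, z forward; pixel columns grow to the right and rows downward; lengths in m; the calibration is good to about 2 mm. A picture is of the moment at which its call begins.
- r.hand_in(): hands the job in; it is judged then, once.
The state is a dict: "clock": time; "joints": joint angles; "qvel": joint speeds; "tau": joint torques, N m; "tcp_pos": TCP position; "orientation": TCP orientation; "contact_force": force on the tool from outside, world axes, zero at the start; "moment": the same for the moment, N m; "grip_width": finger opening in m; "gripper_force": force on a finger pad.
Only numpy, scipy, OpenCV 4.12 (cv2) and the standard library are available. Lean on these libraries where they do the work, as an engineer would, in place of code of your own. Each camera call takes 0.05 s, during which the arm holds its last target. There are 200 camera calls.

TASK

Pick up the loose lid by its bar handle, set it into the collar of the green pressure pot with its two pins down through the two slots until it rests on the seal, and twist it clockwise (seen from above) until the ramps draw it snugly tight, at a turning resistance of about 0.4 newton-metres. Then let go; do not force it at any time, neither pressing it onto the lips nor overtightening it, and leave the other things where they are.

Things in the scene. Friction and masses are not known exactly. Their poses are not given: they have to be found in the camera images.
- lid_grip (a point): Centre of the black bar handle of the loose lid, on the lid's axis, 50 mm above its underside. Bar 64 mm long (x), 14 mm wide (y), 28 mm high (36 to 64 mm above the underside), thin red line along its top; z up. Lid lies on the table, handle up, about 0.3 kg.
- lid: The same lid; origin at the centre of its flat underside, z up, x along the bar. Aluminium disc 87 mm across, 10 mm thick; stem 18 mm thick from 10 to 38 mm height. It looks and fits the same after half a turn.
- pin_a (a point): One of the lid's two round steel pins (near its end): 8 mm diameter, sticking out along the lid's +x and -x, in line with the bar, to 53 mm from the axis, centre lines 5 mm above the underside.
- collar: Bayonet collar on top of the green pot (124 mm across, foot 148 mm, 105 mm high, fixed to the table); origin at the centre of the mouth, level with its top edge, z up, slots along +x and -x. 93 mm clear between the steel lips, 112 mm bore below them. A lid whose pins stand on the lips has its underside 1 mm below the top edge.
- slot_a (a point): Slot through the lips for a pin at the collar's +x side (red dot), 50 mm from the axis, top edge: 14 mm wide, 3 mm spare each side of a pin. From here clockwise the lips' underside starts 6.5 mm below the top edge and falls by 9 mm per rad (the lid sinks as it tightens); a solid stop ends the ramp about 1.45 rad from the slot. The other way it is blocked.
- slot_b (a point): The other slot, at the collar's -x side (red dot), just the same.
- seal_rest (a point): Mean height of the black sprung seal inside, 19.4 mm below the top edge. The real seal stands up to 3.4 mm higher or lower, different each time (this point does not show it), so the turn that makes the lid tight, 0.45 to 1.25 rad clockwise from the slots, must be felt. Spring 20 N per mm: when paused, 0.1 N m of turning moment means about 9 N of clamping, somewhat less clamping while it still slides. Self-locking.
- ink_tin: round ink tin, 78 mm across, 53 mm high, dark label; bystander; origin under its centre
- ink_tube_a: pale ink tube lying down, 38x109x26 mm, black cap; bystander; origin under its centre
- ink_tube_c: another pale ink tube lying down, 38x109x26 mm, black cap; bystander; origin under its centre
- jar_gum: white jar with red screw lid, 65 mm across, 72 mm high; bystander; origin under its centre
- rosin_tin: open greenish tin, 82 mm across, 86 mm high; bystander; origin under its centre
- loupe: black stand loupe, 39 mm across, 40 mm high; bystander; origin under its centre
- tape: roll of yellowish tape lying flat, 76 mm across, 19 mm high; bystander; origin under its centre
- brayer: small ink roller with red handle lying down, 97x173x38 mm; bystander; origin under its centre
Mind the look-alikes: they are no part of the job. Leave any orange or turquoise look-alike of the lid alone.

How it is judged:
On the way, in this order (a step that is already met when the one before it is completed fails the run):
1. the lid sits in the collar, pins through the slots and below the lips' top, not yet turned (horizontal distance between lid and collar below 0.004 m and z of lid in the frame of collar below -0.012 m and angle between lid's own z axis and vertical below 0.06 rad and angle between the x axis of lid and the x axis of collar, either way round below 0.2 rad), for 0.1 s.
2. the lid has been turned under the lips and the ramps hold it tight (over 12 N) (horizontal distance between lid and collar below 0.004 m and z of lid in the frame of collar below -0.012 m and angle between lid's own z axis and vertical below 0.06 rad and angle between the x axis of lid and the x axis of collar, either way round above 0.25 rad and contact force between lid and collar above 12 N), for 0.2 s.
At the end, for the whole second after the job is handed in: The lid is locked in the collar: centred within 4 mm, level within 0.06 rad, its underside more than 12 mm below the collar's top edge, turned more than 0.25 rad from the slots, held by the lips with more than 12 N, released and at rest (all of step 2 and contact force between lid and the fingers below 0.1 N and linear speed of lid below 0.01 m/s); the robot touches nothing.
It fails at once if lid forced: more than 52 N between lid and collar (contact force between lid and collar above 52 N).
It fails at once if one of the other things is pushed more than 25 mm (distance of any of ink_tin, ink_tube_a, ink_tube_c, jar_gum, rosin_tin, loupe, tape, brayer from where it was at the start of the episode above 0.025 m).
It also fails if it takes over 61 s, if anything falls off the work surface, if the arm or the gripper's body presses on something with over 40 N, if the wrist force passes 120 N, or if a joint passes its speed limit or range.

## Working session

There is one attempt and no reset: what is moved stays moved. The work goes in short steps, Python scripts to look and compute and a tool call to move; the robot and the scene stay as the last step left them, time stands still between calls to the robot, and variables do not carry over. Pictures are saved under pics/ and viewed, at most 10 in all, crops included, and the job is handed in when it is done.

Besides the shell and the picture viewer there is one more tool, called after "Emit:" by a JSON object that holds its "method" and its "body", one argument or row to a line. arm_command: Moves the arm, as the interface text tells. Its arguments: {"type":"object","properties":{"rows":{"type":"array"},"grip_force":{"type":"number"}},"required":["rows"]}

```bash
mkdir -p pics
python3 - <<'E'
from bench import r
import cv2,pickle
o=r.get_obs();print(o)
d={}
for n in("top","side"):
    f=r.grab_frame(n);d[n]=f;cv2.imwrite(f"pics/{n}0.png",f["frame"][:,:,::-1]);print(n,f["K"],f["distortion"],f["world_from_camera"])
pickle.dump(d,open("d0.pkl","wb"))
E
```

```text
{'clock': 0.0, 'joints': array([-1.39910968,  0.47777433,  0.02235133,  1.55648728, -0.01150337,
        1.10926635, -0.08310259]), 'qvel': array([-0.00045795,  0.000709  ,  0.00037647, -0.00016644, -0.00104301,
       -0.000151  ,  0.00074071]), 'tau': array([-1.58510793e-04, -5.96447110e+01,  1.60810445e+00, -2.81196070e+01,
        1.24439568e-02,  9.25263186e-03, -3.09473978e-05]), 'tcp_pos': array([0.18626425, 0.64820359, 0.24932805]), 'orientation': array([-4.38028707e-01, -3.11078696e+00,  2.83240348e-03]), 'contact_force': array([ 0.23496388,  0.48299897, -0.62789023]), 'moment': array([-0.01937646, -0.02666426,  0.01529441]), 'gripper_force': 0.0, 'grip_width': 0.08516295960115873}
top [[363.34602927   0.         263.0860552 ]
 [  0.         363.34602927 190.80432019]
 [  0.           0.           1.        ]] [-0.0774497  0.         0.         0.         0.       ] [[-2.90980056e-02 -9.90035939e-01  1.37775705e-01  3.69884875e-01]
 [-9.99575701e-01  2.90013440e-02 -2.70937812e-03 -2.26010494e-02]
 [-1.31329889e-03 -1.37796084e-01 -9.90459749e-01  1.31705367e+00]
 [ 0.00000000e+00  0.00000000e+00  0.00000000e+00  1.00000000e+00]]
side [[460.35678765   0.         262.07938766]
 [  0.         460.35678765 187.91343897]
 [  0.           0.           1.        ]] [-0.18779925  0.          0.          0.          0.        ] [[-0.98094846 -0.12606167  0.14781263  0.27525574]
 [-0.19406795  0.60135264 -0.77505654  1.53443543]
 [ 0.0088174  -0.78897621 -0.61436047  1.32616779]
 [ 0.          0.          0.          1.        ]]
```

View pics/top0.png

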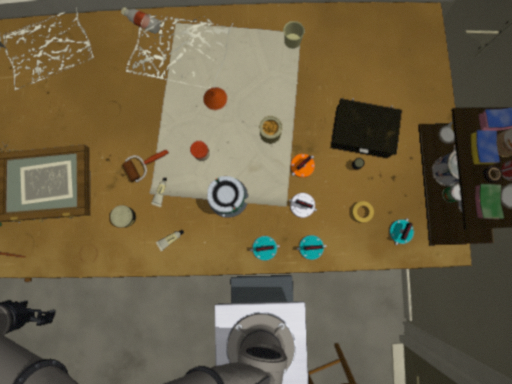

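View pics/side0.png

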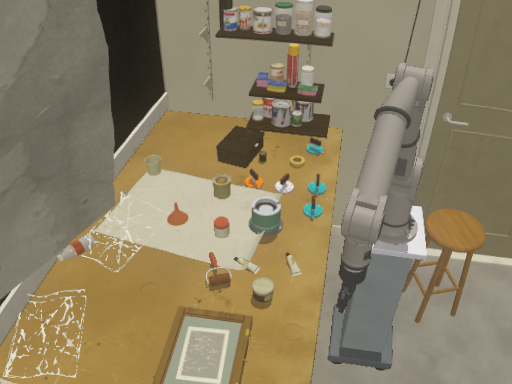

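The top picture shows the bare aluminium lid at about (303,205), the green pot at (227,196), orange and turquoise look-alikes nearby. In the side picture the lid is at (285,186) and the pot at (266,215). I'll zoom in on both.

```bash
cat > h.py <<'E'
import numpy as np,cv2
def ray(f,uv):
    p=cv2.undistortPoints(np.float64(uv).reshape(-1,1,2),f["K"],np.float64(f["distortion"]))[:,0]
    T=f["world_from_camera"];d=np.c_[p,np.ones(len(p))]@T[:3,:3].T
    return T[:3,3],d
def onz(f,uv,z):
    c,d=ray(f,uv);return c+d*((z-c[2])/d[:,2])[:,None]
def proj(f,P):
    T=np.linalg.inv(f["world_from_camera"]);R=T[:3,:3]
    return cv2.projectPoints(np.float64(P).reshape(-1,1,3),cv2.Rodrigues(R)[0],T[:3,3],f["K"],np.float64(f["distortion"]))[0][:,0]
def cloud(f):
    h,w=f["depth"].shape;v,u=np.mgrid[:h,:w];c,d=ray(f,np.c_[u.ravel(),v.ravel()])
    return (c+d*f["depth"].reshape(-1,1)).reshape(h,w,3)
def crop(f,u0,v0,u1,v1,s):
    return cv2.resize(f["frame"][v0:v1,u0:u1,::-1],None,fx=s,fy=s,interpolation=cv2.INTER_CUBIC)
E
python3 - <<'E'
import pickle,cv2,numpy as np
from h import *
d=pickle.load(open("d0.pkl","rb"))
t,s=d["top"],d["side"]
a=crop(t,200,170,330,230,6);b=crop(s,240,160,330,240,6)
cv2.imwrite("pics/a.png",a);cv2.imwrite("pics/b.png",b)
C=cloud(t)
for n,(u0,v0,u1,v1),z0,z1 in(("lid",(285,188,320,222),.03,.09),("disc",(285,188,320,222),.004,.02),("pot",(205,172,250,220),.095,.115)):
    P=C[v0:v1,u0:u1].reshape(-1,3);P=P[(P[:,2]>z0)&(P[:,2]<z1)]
    print(n,len(P),P.mean(0),P.min(0),P.max(0),np.median(P[:,2]))
print(onz(t,[[303,205]],.01),onz(t,[[227,196]],.105))
E
```

```text
lid 92 [ 0.49659112 -0.1670561   0.06223276] [ 0.48055656 -0.19796719  0.03645152] [ 0.51217721 -0.13753189  0.07008365] 0.06468024411667073
disc 510 [ 0.49846286 -0.16410597  0.01046814] [ 0.4364003  -0.22921229  0.00400446] [ 0.56002916 -0.10353816  0.01987813] 0.010623875716076592
pot 450 [0.53398314 0.10148068 0.10685112] [0.4733268  0.04137034 0.09514458] [0.59611475 0.16417531 0.11391447] 0.10706676169631957
[[ 0.4956765  -0.16891792  0.01      ]] [[0.52439892 0.09595001 0.105     ]]
```

View pics/a.png

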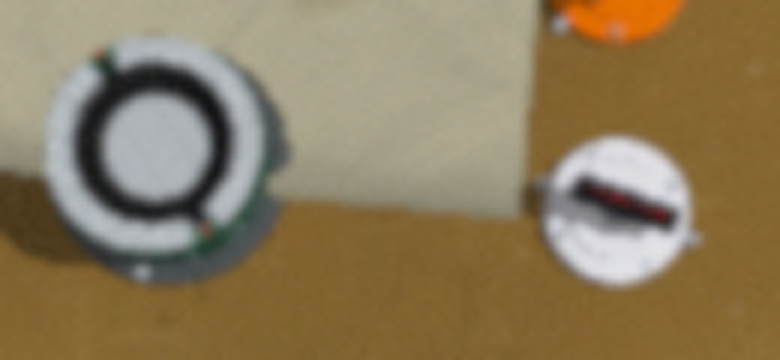

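View pics/b.png

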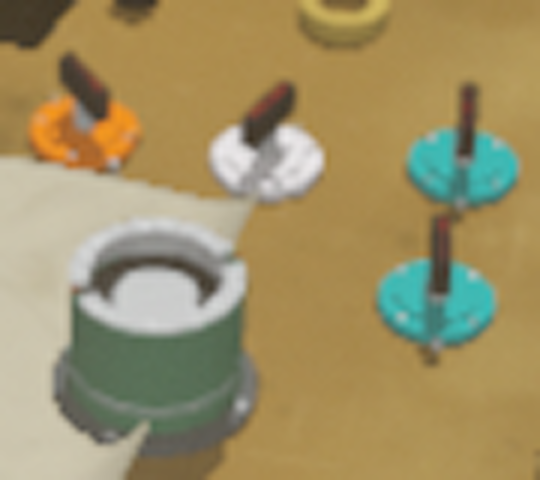

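The crops show the lid disc at crop (618,212) with pins at (543,183) and (694,239), and slots with red dots at (100,55) and (205,230). Now I'll measure these precisely.

```bash
cat > m.py <<'E'
import pickle,cv2,numpy as np
from scipy.optimize import least_squares
from h import *
def circ(P):
    q=least_squares(lambda p:np.hypot(P[:,0]-p[0],P[:,1]-p[1])-p[2],[*P[:,:2].mean(0),.05],loss="soft_l1",f_scale=.001).x
    return q
def mask(f,box,fn,S=8):
    u0,v0,u1,v1=box;im=crop(f,*box,S);hsv=cv2.cvtColor(im,cv2.COLOR_BGR2HSV).astype(int)
    return fn(hsv[...,0],hsv[...,1],hsv[...,2]).astype(np.uint8),lambda p:(np.float64(p)+.5)/S-.5+[u0,v0]
def red(f,box,k=1):
    m,g=mask(f,box,lambda h,s,v:((h<10)|(h>170))&(s>110)&(v>50))
    n,l,st,c=cv2.connectedComponentsWithStats(m)
    i=np.argsort(-st[1:,4])[:k]+1
    return [(g(c[j]),st[j,4],g(np.argwhere(l==j)[:,::-1])) for j in i]
E
python3 - <<'E'
from m import *
d=pickle.load(open("d0.pkl","rb"))
t,s=d["top"],d["side"]
for f,lb,pb,nm in((t,(287,190,320,220),(204,172,250,220),"top"),(s,(272,166,298,196),(248,192,286,234),"side")):
    print(nm)
    m,g=mask(f,lb,lambda h,s,v:(v>150)&(s<40))
    c=max(cv2.findContours(m,0,1)[0],key=cv2.contourArea)[:,0]
    h=cv2.convexHull(c)[:,0];print(" disc",circ(onz(f,g(c),.010)))
    r=red(f,lb)[0];P=onz(f,r[2],.064);q=P[:,:2]-P[:,:2].mean(0);w,V=np.linalg.eigh(q.T@q);print(" bar",P.mean(0),np.degrees(np.arctan2(V[1,1],V[0,1]))%180,np.ptp(q@V[:,1]))
    R=red(f,pb,3)
    for c,a,_ in R:print(" dot",c,a,onz(f,[c],.105))
    m,g=mask(f,pb,lambda h,s,v:(v>110)&(s<45))
    cs,_=cv2.findContours(m,1,1)
    for c in sorted(cs,key=cv2.contourArea)[::-1][:3]:print(" pot",cv2.contourArea(c),circ(onz(f,g(c[:,0]),.105)))
C=cloud(t)[172:220,204:250].reshape(-1,3)
for lo,hi in((.1,.115),):
    P=C[(C[:,2]>lo)&(C[:,2]<hi)];print(P[:,2].mean()); h=cv2.convexHull(np.float32(P[:,:2]))[:,0];print(circ(h))
E
```

```text
top
 disc [ 0.4967973  -0.16756158  0.0426159 ]
 bar [ 0.4983916  -0.15945544  0.064     ] 68.19339932390753 0.02793506951831401
 pot 51242.5 [0.54222965 0.1004998  0.06998195]
 pot 15865.5 [0.53132561 0.10076634 0.03006261]
 pot 461.5 [0.57242042 0.03240555 0.00526263]
side
 disc [ 0.49362517 -0.15622592  0.04351116]
 bar [ 0.49425143 -0.1638152   0.064     ] 66.1993467569763 0.04970130173303008
 pot 54272.0 [0.52983523 0.12856947 0.10841324]
 pot 4070.5 [0.53079656 0.12071512 0.03723978]
 pot 1467.5 [0.50853213 0.21110586 0.05945976]
0.10719568354305901
[0.53437105 0.10139595 0.06112005]
```

Run:
```python
from m import *
d=pickle.load(open("d0.pkl","rb"))
t,s=d["top"],d["side"]
ca=lambda p:(np.float64(p)+.5)/6-.5+[200,170]
cb=lambda p:(np.float64(p)+.5)/6-.5+[240,160]
def ang(P):q=P[1]-P[0];return P.mean(0)[:2],np.degrees(np.arctan2(q[1],q[0]))%180,np.hypot(*q[:2])
print("pins",ang(onz(t,ca([[543,183],[696,240]]),.005)))
print("bar",ang(onz(t,ca([[580,183],[679,212]]),.064)))
print("dots",ang(onz(t,ca([[100,54],[205,230]]),.105)))
print("dots side",ang(onz(s,cb([[78,290],[232,258]]),.105)))
for f,pb,n in((t,(204,172,250,220),"top"),(s,(248,192,286,234),"side")):
    m,g=mask(f,pb,lambda h,s,v:((h<14)|(h>168))&(s>70)&(v>40))
    k,l,st,c=cv2.connectedComponentsWithStats(m)
    for j in np.argsort(-st[1:,4])[:5]+1:print(n,g(c[j]),st[j,4],onz(f,[g(c[j])],.105)[0])
f=t
# depth: lid disc and bar
C=cloud(t);P=C[188:222,287:320].reshape(-1,3);P=P[P[:,2]>.055];q=P[:,:2]-P[:,:2].mean(0);w,V=np.linalg.eigh(q.T@q);print("bar depth",P.mean(0),np.degrees(np.arctan2(V[1,1],V[0,1]))%180,len(P))
for f,b in((t,(289,190,317,220)),(s,(274,170,297,190))):
    m,g=mask(f,b,lambda h,s,v:(v<75));k,l,st,c=cv2.connectedComponentsWithStats(m);j=np.argmax(st[1:,4])+1
    P=onz(f,g(np.argwhere(l==j)[:,::-1]),.055);q=P[:,:2]-P[:,:2].mean(0);w,V=np.linalg.eigh(q.T@q);print("dark bar",P.mean(0),np.degrees(np.arctan2(V[1,1],V[0,1]))%180,np.ptp(q@V[:,1]),np.ptp(q@V[:,0]))
# seal ring dark & lips inner edge, top
m,g=mask(t,(204,172,250,220),lambda h,s,v:(v<70));k,l,st,c=cv2.connectedComponentsWithStats(m);j=np.argsort(-st[1:,4])[:2]+1
for i in j:
    cs=max(cv2.findContours((l==i).astype(np.uint8),0,1)[0],key=cv2.contourArea)[:,0];print("dark",st[i],circ(onz(t,g(cs),.105)))
# side lip ring by depth
C=cloud(s)[192:236,246:288].reshape(-1,3);P=C[(C[:,2]>.1)&(C[:,2]<.115)];print("side depth ring",len(P),P[:,2].mean(),circ(cv2.convexHull(np.float32(P[:,:2]))[:,0]))
m,g=mask(t,(204,172,250,220),lambda h,s,v:(v>120)&(s<60));
cs=max(cv2.findContours(m,0,1)[0],key=cv2.contourArea)[:,0];P=onz(t,g(cs),.105);P=P[np.abs(np.hypot(*(P[:,:2]-[.534,.101]).T)-.062)<.006];print("outer",len(P),circ(P))
```

```text
pins (array([ 0.49679894, -0.16886007]), np.float64(67.70659269915399), np.float64(0.0985393031658587))
bar (array([ 0.499031 , -0.1684559]), np.float64(71.84588690921625), np.float64(0.05955032935211193))
dots (array([0.5342312 , 0.10274444]), np.float64(29.58491378028873), np.float64(0.11660239006375643))
dots side (array([0.53267378, 0.10488841]), np.float64(29.580714150491445), np.float64(0.11168277741148701))
top [233.78125  207.703125] 64 [0.4842455  0.07384234 0.105     ]
top [215.96875   178.3671875] 32 [0.58570342 0.13247607 0.105     ]
side [252.125 207.75 ] 4 [0.58329323 0.13180984 0.105     ]
bar depth [ 0.49404645 -0.16420975  0.09600876] 121.71906789138731 81
dark bar [ 0.49550562 -0.16236046  0.055     ] 67.74986336375677 0.057937127455965215 0.013778892107645158
dark bar [ 0.4936233 -0.1506473  0.055    ] 69.18823113044554 0.0700491110658485 0.017864605672002532
dark [   72    64   201   215 14177] [0.53366289 0.10237425 0.04273488]
dark [  45  276  104   66 1803] [0.50455246 0.12000224 0.03740486]
side depth ring 228 0.10574855626882729 [0.53143803 0.10574379 0.06260689]
outer 560 [0.53453891 0.10254736 0.06237339]
```

```bash
cat > plan.py <<'E'
import numpy as np,sys,json
from scipy.spatial.transform import Rotation as R
def pose(o):
    M=R.from_rotvec(o["orientation"]).as_matrix()
    return np.array(o["tcp_pos"]),M,np.degrees(np.arctan2(M[1,1],M[0,1]))
def rows(o,wps,fing=1,step=.038,turn=6.5):
    """wps: (x,y,z,yaw of tool y deg); rounded rows, dead-reckoned from measured pose, tool taken as vertical"""
    p,M,y=pose(o);print("pose",p.round(4),"yaw",round(y,2),"tilt",np.degrees(np.arccos(-M[2,2])).round(2));out=[]
    for w in wps:
        n=int(max(1,np.ceil(np.linalg.norm(np.array(w[:3])-p)/step),np.ceil(abs(w[3]-y)/turn)))
        for k in range(n):
            d=(np.array(w[:3])-p)/(n-k);a=np.radians(y)
            tx=np.array([-np.sin(a),np.cos(a)]);ty=np.array([np.cos(a),np.sin(a)])
            s=np.round([d[:2]@tx,d[:2]@ty,-d[2]],4);az=round((y-w[3])/(n-k),1)
            p=p+np.r_[s[0]*tx+s[1]*ty,-s[2]];y-=az
            out.append(dict(fingers=fing,x=s[0],y=s[1],z=s[2],az=az))
    for r in out:print("{"+", ".join(f'"{k}": {v:g}' for k,v in r.items())+"}")
E
python3 - <<'E'
from bench import r
from plan import *
o=r.get_obs();rows(o,[(.45,.40,.25,40),(.53,.1,.25,5),(.4965,-.167,.16,-22)])
E
```

```text
pose [0.1863 0.6483 0.2494] yaw 73.97 tilt 0.1
{"fingers": 1, "x": -0.0322, "y": -0.0166, "z": -0.0001, "az": 3.4}
{"fingers": 1, "x": -0.0331, "y": -0.0146, "z": -0.0001, "az": 3.4}
{"fingers": 1, "x": -0.0339, "y": -0.0126, "z": -0.0001, "az": 3.4}
{"fingers": 1, "x": -0.0346, "y": -0.0106, "z": -0, "az": 3.4}
{"fingers": 1, "x": -0.0352, "y": -0.0086, "z": -0.0001, "az": 3.4}
{"fingers": 1, "x": -0.0357, "y": -0.0064, "z": -0, "az": 3.4}
{"fingers": 1, "x": -0.036, "y": -0.0043, "z": -0.0001, "az": 3.4}
{"fingers": 1, "x": -0.0362, "y": -0.0022, "z": -0, "az": 3.4}
{"fingers": 1, "x": -0.0362, "y": -0, "z": -0.0001, "az": 3.4}
{"fingers": 1, "x": -0.0361, "y": 0.0021, "z": -0, "az": 3.4}
{"fingers": 1, "x": -0.0313, "y": -0.0146, "z": -0, "az": 3.9}
{"fingers": 1, "x": -0.0322, "y": -0.0124, "z": -0, "az": 3.9}
{"fingers": 1, "x": -0.0329, "y": -0.0102, "z": -0, "az": 3.9}
{"fingers": 1, "x": -0.0336, "y": -0.008, "z": -0, "az": 3.9}
{"fingers": 1, "x": -0.034, "y": -0.0057, "z": -0, "az": 3.9}
{"fingers": 1, "x": -0.0343, "y": -0.0033, "z": -0, "az": 3.9}
{"fingers": 1, "x": -0.0345, "y": -0.001, "z": -0, "az": 3.9}
{"fingers": 1, "x": -0.0345, "y": 0.0014, "z": -0, "az": 3.8}
{"fingers": 1, "x": -0.0343, "y": 0.0036, "z": -0, "az": 3.9}
{"fingers": 1, "x": -0.0329, "y": -0.0071, "z": 0.0112, "az": 3.4}
{"fingers": 1, "x": -0.0333, "y": -0.0051, "z": 0.0113, "az": 3.4}
{"fingers": 1, "x": -0.0335, "y": -0.0031, "z": 0.0112, "az": 3.4}
{"fingers": 1, "x": -0.0336, "y": -0.0011, "z": 0.0113, "az": 3.4}
{"fingers": 1, "x": -0.0336, "y": 0.0009, "z": 0.0112, "az": 3.3}
{"fingers": 1, "x": -0.0335, "y": 0.0028, "z": 0.0113, "az": 3.4}
{"fingers": 1, "x": -0.0333, "y": 0.0048, "z": 0.0112, "az": 3.3}
{"fingers": 1, "x": -0.033, "y": 0.0067, "z": 0.0113, "az": 3.4}
```

Emit:
{"method": "arm_command", "body": {
  "rows": [
    {"fingers": 1,"x": -0.032,"y": -0.017,"z": 0,"az": 3.4},
    {"fingers": 1,"x": -0.033,"y": -0.015,"z": 0,"az": 3.4},
    {"fingers": 1,"x": -0.034,"y": -0.013,"z": 0,"az": 3.4},
    {"fingers": 1,"x": -0.035,"y": -0.011,"z": 0,"az": 3.4},
    {"fingers": 1,"x": -0.035,"y": -0.009,"z": 0,"az": 3.4},
    {"fingers": 1,"x": -0.036,"y": -0.006,"z": 0,"az": 3.4},
    {"fingers": 1,"x": -0.036,"y": -0.004,"z": 0,"az": 3.4},
    {"fingers": 1,"x": -0.036,"y": -0.002,"z": 0,"az": 3.4},
    {"fingers": 1,"x": -0.036,"y": 0,"z": 0,"az": 3.4},
    {"fingers": 1,"x": -0.036,"y": 0.002,"z": 0,"az": 3.4}
  ]
}}

```text
validation failed for argument at $.ro...
```

Emit:
{"method": "arm_command", "body": {
  "rows": [
    {"fingers": 1,"x": -0.031,"y": -0.015,"z": 0,"az": 3.9},
    {"fingers": 1,"x": -0.032,"y": -0.012,"z": 0,"az": 3.9},
    {"fingers": 1,"x": -0.033,"y": -0.01,"z": 0,"az": 3.9},
    {"fingers": 1,"x": -0.034,"y": -0.008,"z": 0,"az": 3.9},
    {"fingers": 1,"x": -0.034,"y": -0.006,"z": 0,"az": 3.9},
    {"fingers": 1,"x": -0.034,"y": -0.003,"z": 0,"az": 3.9},
    {"fingers": 1,"x": -0.034,"y": -0.001,"z": 0,"az": 3.9},
    {"fingers": 1,"x": -0.034,"y": 0.001,"z": 0,"az": 3.9},
    {"fingers": 1,"x": -0.034,"y": 0.004,"z": 0,"az": 3.9}
  ]
}}

```text
validation failed for argument at $.ro...
```

Emit:
{"method": "arm_command", "body": {
  "rows": [
    {"fingers": 1,"x": -0.033,"y": -0.007,"z": 0.011,"az": 3.4},
    {"fingers": 1,"x": -0.033,"y": -0.005,"z": 0.011,"az": 3.4},
    {"fingers": 1,"x": -0.034,"y": -0.003,"z": 0.011,"az": 3.4},
    {"fingers": 1,"x": -0.034,"y": -0.001,"z": 0.011,"az": 3.4},
    {"fingers": 1,"x": -0.034,"y": 0.001,"z": 0.011,"az": 3.4},
    {"fingers": 1,"x": -0.034,"y": 0.003,"z": 0.011,"az": 3.4},
    {"fingers": 1,"x": -0.033,"y": 0.005,"z": 0.011,"az": 3.4},
    {"fingers": 1,"x": -0.033,"y": 0.007,"z": 0.011,"az": 3.4},
    {"fingers": 1}
  ]
}}

```text
validation failed for argument at $.ro...
```

Run:
```python
from bench import r
from plan import *
import cv2
from h import *
o=r.get_obs();print(o["clock"],o["joints"],o["contact_force"])
rows(o,[(.4965,-.167,.13,-22),(.4965,-.167,.051,-22)])
f=r.grab_frame("side");g=r.grab_frame("top")
a=crop(f,240,120,340,220,5);b=crop(g,260,160,340,240,3)
b=cv2.copyMakeBorder(b,0,500-b.shape[0],0,0,0);cv2.imwrite("pics/c.png",np.hstack([a,b]))
print(proj(f,[o["tcp_pos"]]),proj(g,[o["tcp_pos"]]))
```

```text
0.1 [-1.39909242  0.47777574  0.02235367  1.55633741 -0.01151977  1.10931433
 -0.08312906] [ 0.44708925  0.11591139 -0.14863058]
pose [0.1863 0.6483 0.2494] yaw 73.97 tilt 0.1
{"fingers": 1, "x": -0.0218, "y": -0.0291, "z": 0.005, "az": 4}
{"fingers": 1, "x": -0.0238, "y": -0.0275, "z": 0.005, "az": 4}
{"fingers": 1, "x": -0.0256, "y": -0.0258, "z": 0.005, "az": 4}
{"fingers": 1, "x": -0.0274, "y": -0.0239, "z": 0.005, "az": 4}
{"fingers": 1, "x": -0.029, "y": -0.0219, "z": 0.005, "az": 4}
{"fingers": 1, "x": -0.0304, "y": -0.0199, "z": 0.005, "az": 4}
{"fingers": 1, "x": -0.0317, "y": -0.0177, "z": 0.005, "az": 4}
{"fingers": 1, "x": -0.0329, "y": -0.0154, "z": 0.005, "az": 4}
{"fingers": 1, "x": -0.0339, "y": -0.0131, "z": 0.005, "az": 4}
{"fingers": 1, "x": -0.0347, "y": -0.0107, "z": 0.005, "az": 4}
{"fingers": 1, "x": -0.0354, "y": -0.0083, "z": 0.005, "az": 4}
{"fingers": 1, "x": -0.0359, "y": -0.0058, "z": 0.005, "az": 4}
{"fingers": 1, "x": -0.0362, "y": -0.0032, "z": 0.0049, "az": 4}
{"fingers": 1, "x": -0.0363, "y": -0.0007, "z": 0.005, "az": 4}
{"fingers": 1, "x": -0.0363, "y": 0.0018, "z": 0.0049, "az": 4}
{"fingers": 1, "x": -0.0361, "y": 0.0044, "z": 0.005, "az": 4}
{"fingers": 1, "x": -0.0357, "y": 0.0069, "z": 0.0049, "az": 4}
{"fingers": 1, "x": -0.0351, "y": 0.0093, "z": 0.005, "az": 4}
{"fingers": 1, "x": -0.0344, "y": 0.0117, "z": 0.0049, "az": 4}
{"fingers": 1, "x": -0.0335, "y": 0.0141, "z": 0.005, "az": 4}
{"fingers": 1, "x": -0.0324, "y": 0.0164, "z": 0.0049, "az": 4}
{"fingers": 1, "x": -0.0312, "y": 0.0187, "z": 0.005, "az": 4}
{"fingers": 1, "x": -0.0299, "y": 0.0208, "z": 0.0049, "az": 4}
{"fingers": 1, "x": -0.0283, "y": 0.0228, "z": 0.005, "az": 4}
{"fingers": 1, "x": 0, "y": 0, "z": 0.0263, "az": -0}
{"fingers": 1, "x": 0, "y": 0, "z": 0.0263, "az": -0}
{"fingers": 1, "x": 0, "y": 0, "z": 0.0264, "az": -0}
[[346.65122617 298.9326287 ]] [[ 38.59040568 308.60851136]]
```

View pics/c.png

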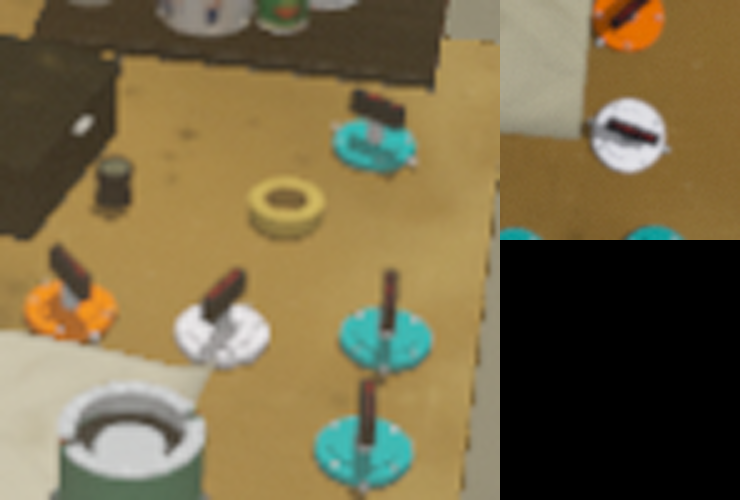

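The picture shows nothing has moved: the moves were refused, likely because every row needs all seven keys. I'll retry with full rows.

Emit:
{"method": "arm_command", "body": {
  "rows": [
    {"fingers": 1,"x": -0.032,"y": -0.017,"z": 0,"ax": 0,"ay": 0,"az": 3.4},
    {"fingers": 1,"x": -0.033,"y": -0.015,"z": 0,"ax": 0,"ay": 0,"az": 3.4},
    {"fingers": 1,"x": -0.034,"y": -0.013,"z": 0,"ax": 0,"ay": 0,"az": 3.4},
    {"fingers": 1,"x": -0.035,"y": -0.011,"z": 0,"ax": 0,"ay": 0,"az": 3.4},
    {"fingers": 1,"x": -0.035,"y": -0.009,"z": 0,"ax": 0,"ay": 0,"az": 3.4},
    {"fingers": 1,"x": -0.036,"y": -0.006,"z": 0,"ax": 0,"ay": 0,"az": 3.4},
    {"fingers": 1,"x": -0.036,"y": -0.004,"z": 0,"ax": 0,"ay": 0,"az": 3.4},
    {"fingers": 1,"x": -0.036,"y": -0.002,"z": 0,"ax": 0,"ay": 0,"az": 3.4},
    {"fingers": 1,"x": -0.036,"y": 0,"z": 0,"ax": 0,"ay": 0,"az": 3.4},
    {"fingers": 1,"x": -0.036,"y": 0.002,"z": 0,"ax": 0,"ay": 0,"az": 3.4}
  ],
  "grip_force": 80
}}

```text
clock: 1.03
tcp_pos: [0.4506, 0.3981, 0.2503]
orientation: [-1.332, -2.845, -0.0]
contact_force: [0.8, 1.0, -0.2]
grip_width: 0.0854
gripper_force: 0.0
```

Emit:
{"method": "arm_command", "body": {
  "rows": [
    {"fingers": 1,"x": -0.031,"y": -0.015,"z": 0,"ax": 0,"ay": 0,"az": 3.9},
    {"fingers": 1,"x": -0.032,"y": -0.012,"z": 0,"ax": 0,"ay": 0,"az": 3.9},
    {"fingers": 1,"x": -0.033,"y": -0.01,"z": 0,"ax": 0,"ay": 0,"az": 3.9},
    {"fingers": 1,"x": -0.034,"y": -0.008,"z": 0,"ax": 0,"ay": 0,"az": 3.9},
    {"fingers": 1,"x": -0.034,"y": -0.006,"z": 0,"ax": 0,"ay": 0,"az": 3.9},
    {"fingers": 1,"x": -0.034,"y": -0.003,"z": 0,"ax": 0,"ay": 0,"az": 3.9},
    {"fingers": 1,"x": -0.034,"y": -0.001,"z": 0,"ax": 0,"ay": 0,"az": 3.9},
    {"fingers": 1,"x": -0.034,"y": 0.001,"z": 0,"ax": 0,"ay": 0,"az": 3.9},
    {"fingers": 1,"x": -0.034,"y": 0.004,"z": 0,"ax": 0,"ay": 0,"az": 3.9}
  ]
}}

```text
clock: 1.78
tcp_pos: [0.5293, 0.0995, 0.2504]
orientation: [-2.129, -2.31, -0.0]
contact_force: [0.2, -0.0, -0.1]
grip_width: 0.0854
gripper_force: 0.0
```

Emit:
{"method": "arm_command", "body": {
  "rows": [
    {"fingers": 1,"x": -0.033,"y": -0.007,"z": 0.011,"ax": 0,"ay": 0,"az": 3.4},
    {"fingers": 1,"x": -0.033,"y": -0.005,"z": 0.011,"ax": 0,"ay": 0,"az": 3.4},
    {"fingers": 1,"x": -0.034,"y": -0.003,"z": 0.011,"ax": 0,"ay": 0,"az": 3.4},
    {"fingers": 1,"x": -0.034,"y": -0.001,"z": 0.011,"ax": 0,"ay": 0,"az": 3.4},
    {"fingers": 1,"x": -0.034,"y": 0.001,"z": 0.011,"ax": 0,"ay": 0,"az": 3.4},
    {"fingers": 1,"x": -0.034,"y": 0.003,"z": 0.011,"ax": 0,"ay": 0,"az": 3.4},
    {"fingers": 1,"x": -0.033,"y": 0.005,"z": 0.011,"ax": 0,"ay": 0,"az": 3.4},
    {"fingers": 1,"x": -0.033,"y": 0.007,"z": 0.011,"ax": 0,"ay": 0,"az": 3.4},
    {"fingers": 1,"x": 0,"y": 0,"z": 0,"ax": 0,"ay": 0,"az": 0}
  ]
}}

```text
clock: 2.53
tcp_pos: [0.4932, -0.1744, 0.1611]
orientation: [2.619, 1.733, -0.006]
contact_force: [-0.6, -0.5, 0.5]
grip_width: 0.0853
gripper_force: 0.0
```

Run:
```python
from bench import r
from plan import *
import cv2
from h import *
o=r.get_obs();print(o["clock"],o["joints"],o["contact_force"])
rows(o,[(.4965,-.167,.13,-22),(.4965,-.167,.051,-22)])
f=r.grab_frame("side");g=r.grab_frame("top")
a=crop(f,240,120,340,220,5);b=crop(g,260,160,340,240,3)
b=cv2.copyMakeBorder(b,0,500-b.shape[0],0,0,0);cv2.imwrite("pics/d.png",np.hstack([a,b]))
print(proj(f,[o["tcp_pos"]]),proj(g,[o["tcp_pos"]]))
```

```text
2.5333 [-0.28802982  0.39397367  0.63379618  2.03291813 -0.31317053  0.81160833
  0.12612734] [-0.63928851 -0.49413211  0.45563674]
pose [ 0.4932 -0.1744  0.1611] yaw -23.01 tilt 0.24
{"fingers": 1, "x": 0.0081, "y": 0.0001, "z": 0.0311, "az": -1}
{"fingers": 1, "x": -0, "y": 0, "z": 0.0263, "az": -0}
{"fingers": 1, "x": -0, "y": 0, "z": 0.0264, "az": -0}
{"fingers": 1, "x": -0, "y": 0, "z": 0.0263, "az": -0}
[[285.93266623 157.76324772]] [[309.80868152 201.02845653]]
```

View pics/d.png

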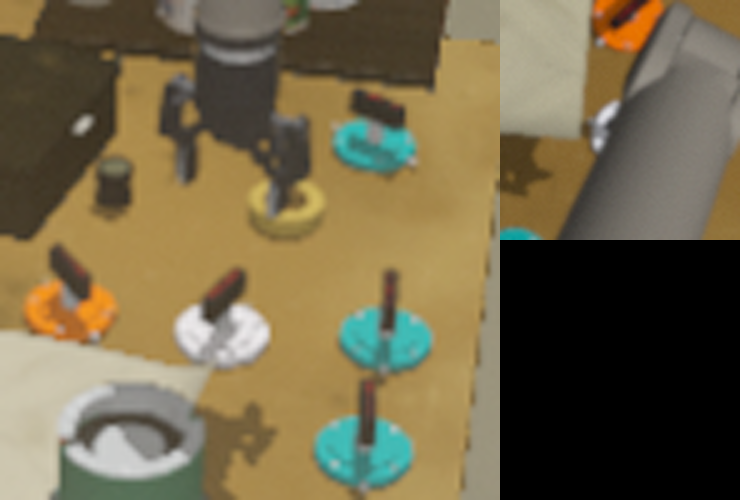

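The fingers straddle the lid's axis in the side view, with tips at crop (185,180) and (275,212) and the lid handle at (222,300). Now I'll descend.

Emit:
{"method": "arm_command", "body": {
  "rows": [
    {"fingers": 1,"x": 0.008,"y": 0,"z": 0.03,"ax": 0,"ay": 0,"az": -1},
    {"fingers": 1,"x": 0,"y": 0,"z": 0.026,"ax": 0,"ay": 0,"az": 0},
    {"fingers": 1,"x": 0,"y": 0,"z": 0.026,"ax": 0,"ay": 0,"az": 0},
    {"fingers": 1,"x": 0,"y": 0,"z": 0.02,"ax": 0,"ay": 0,"az": 0},
    {"fingers": 1,"x": 0,"y": 0,"z": 0.0,"ax": 0,"ay": 0,"az": 0},
    {"fingers": 1,"x": 0,"y": 0,"z": 0.0,"ax": 0,"ay": 0,"az": 0}
  ]
}}

```text
clock: 3.13
tcp_pos: [0.4993, -0.1587, 0.0601]
orientation: [-2.591, -1.774, 0.001]
contact_force: [0.4, -0.4, -0.3]
grip_width: 0.0852
gripper_force: 0.0
```

Run:
```python
from bench import r
from plan import *
import cv2
from h import *
o=r.get_obs();print(o["clock"],o["contact_force"])
rows(o,[(.4965,-.167,.051,-22)])
f=r.grab_frame("side")
cv2.imwrite("pics/e.png",crop(f,250,130,320,210,7))
```

```text
3.1333 [ 0.42690089 -0.42611746 -0.31209646]
pose [ 0.4993 -0.1587  0.0601] yaw -21.21 tilt 0.1
{"fingers": 1, "x": -0.0088, "y": 0.0005, "z": 0.0091, "az": 0.8}
```

View pics/e.png

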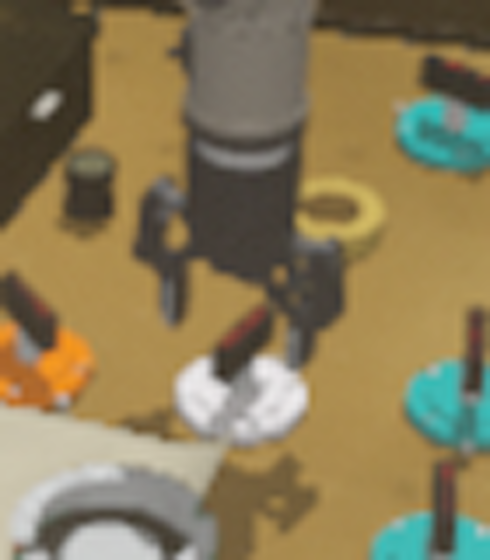

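Run:
```python
from bench import r
from m import *
f=r.grab_frame("side");o=r.get_obs();print(o["tcp_pos"])
g=lambda p:(np.float64(p)+.5)/7-.5+[250,130]
for z in(.041,.054):print("tips",z,onz(f,g([[172,322],[298,366]]),z).mean(0))
print("bar ends",onz(f,g([[217,360],[268,307]]),.064),"stem foot",onz(f,g([[240,398]]),.03))
b=(272,164,298,196)
m,gg=mask(f,b,lambda h,s,v:(v>150)&(s<40));c=max(cv2.findContours(m,0,1)[0],key=cv2.contourArea)[:,0]
h=cv2.convexHull(c)[:,0];P=onz(f,gg(h),.01);print("disc",circ(P),cv2.minEnclosingCircle(np.float32(P[:,:2])))
```

```text
[ 0.50036086 -0.15959163  0.06155531]
tips 0.041 [ 0.50213743 -0.17578893  0.041     ]
tips 0.054 [ 0.49984243 -0.15848931  0.054     ]
bar ends [[ 0.50643167 -0.12543422  0.064     ]
 [ 0.4827044  -0.19024972  0.064     ]] stem foot [[ 0.49106163 -0.13227652  0.03      ]]
disc [ 0.49497996 -0.15967969  0.04606954] ((0.4917696714401245, -0.1594199389219284), 0.0507245771586895)
```

Emit:
{"method": "arm_command", "body": {
  "rows": [
    {"fingers": 1,"x": -0.007,"y": -0.001,"z": 0.005,"ax": 0,"ay": 0,"az": 0.8},
    {"fingers": 1,"x": 0,"y": 0,"z": 0.005,"ax": 0,"ay": 0,"az": 0},
    {"fingers": 1,"x": 0,"y": 0,"z": 0,"ax": 0,"ay": 0,"az": 0},
    {"fingers": 1,"x": 0,"y": 0,"z": 0.0,"ax": 0,"ay": 0,"az": 0},
    {"fingers": 1,"x": 0,"y": 0,"z": 0.0,"ax": 0,"ay": 0,"az": 0}
  ]
}}

```text
clock: 3.65
tcp_pos: [0.4959, -0.1662, 0.0505]
orientation: [2.606, 1.754, 0.0]
contact_force: [-0.1, 0.1, 0.6]
grip_width: 0.0853
gripper_force: 0.0
```

Emit:
{"method": "arm_command", "body": {
  "rows": [
    {"fingers": -0.3,"x": 0,"y": 0,"z": 0,"ax": 0,"ay": 0,"az": 0},
    {"fingers": -1,"x": 0,"y": 0,"z": 0,"ax": 0,"ay": 0,"az": 0},
    {"fingers": -1,"x": 0,"y": 0,"z": 0,"ax": 0,"ay": 0,"az": 0},
    {"fingers": -1,"x": 0,"y": 0,"z": 0,"ax": 0,"ay": 0,"az": 0},
    {"fingers": -1,"x": 0,"y": 0,"z": 0,"ax": 0,"ay": 0,"az": 0},
    {"fingers": -1,"x": 0,"y": 0,"z": 0,"ax": 0,"ay": 0,"az": 0},
    {"fingers": -1,"x": 0,"y": 0,"z": 0,"ax": 0,"ay": 0,"az": 0},
    {"fingers": -1,"x": 0,"y": 0,"z": 0,"ax": 0,"ay": 0,"az": 0}
  ],
  "grip_force": 80
}}

```text
clock: 4.32
tcp_pos: [0.4959, -0.1662, 0.0506]
orientation: [2.607, 1.754, 0.001]
contact_force: [-2.1, 0.9, 4.9]
grip_width: 0.013
gripper_force: 78.3
```

Run:
```python
from bench import r
from plan import *
o=r.get_obs();print(o["gripper_force"],o["contact_force"])
rows(o,[(.4959,-.1662,.2,-22.1),(.533,.104,.2,120)],fing=-1,turn=6.8)
```

```text
78.26187053695321 [-2.0930893   0.86275997  4.92130378]
pose [ 0.4959 -0.1662  0.0506] yaw -22.14 tilt 0.02
{"fingers": -1, "x": 0, "y": -0, "z": -0.0373, "az": -0}
{"fingers": -1, "x": 0, "y": -0, "z": -0.0374, "az": -0}
{"fingers": -1, "x": 0, "y": -0, "z": -0.0373, "az": -0}
{"fingers": -1, "x": 0, "y": -0, "z": -0.0374, "az": -0}
{"fingers": -1, "x": 0.0126, "y": -0.0032, "z": 0, "az": -6.8}
{"fingers": -1, "x": 0.0129, "y": -0.0017, "z": 0, "az": -6.8}
{"fingers": -1, "x": 0.013, "y": -0.0002, "z": 0, "az": -6.8}
{"fingers": -1, "x": 0.0129, "y": 0.0014, "z": 0, "az": -6.8}
{"fingers": -1, "x": 0.0127, "y": 0.0029, "z": 0, "az": -6.8}
{"fingers": -1, "x": 0.0122, "y": 0.0044, "z": 0, "az": -6.8}
{"fingers": -1, "x": 0.0116, "y": 0.0058, "z": 0, "az": -6.8}
{"fingers": -1, "x": 0.0109, "y": 0.0071, "z": 0, "az": -6.8}
{"fingers": -1, "x": 0.0099, "y": 0.0084, "z": 0, "az": -6.7}
{"fingers": -1, "x": 0.0089, "y": 0.0095, "z": 0, "az": -6.8}
{"fingers": -1, "x": 0.0077, "y": 0.0104, "z": 0, "az": -6.7}
{"fingers": -1, "x": 0.0064, "y": 0.0113, "z": 0, "az": -6.8}
{"fingers": -1, "x": 0.0051, "y": 0.012, "z": 0, "az": -6.7}
{"fingers": -1, "x": 0.0036, "y": 0.0125, "z": 0, "az": -6.8}
{"fingers": -1, "x": 0.0021, "y": 0.0128, "z": 0, "az": -6.7}
{"fingers": -1, "x": 0.0006, "y": 0.013, "z": 0, "az": -6.8}
{"fingers": -1, "x": -0.0009, "y": 0.0129, "z": 0, "az": -6.7}
{"fingers": -1, "x": -0.0024, "y": 0.0128, "z": 0, "az": -6.8}
{"fingers": -1, "x": -0.0039, "y": 0.0124, "z": 0, "az": -6.7}
{"fingers": -1, "x": -0.0053, "y": 0.0118, "z": 0, "az": -6.8}
{"fingers": -1, "x": -0.0066, "y": 0.0111, "z": 0, "az": -6.7}
```

Emit:
{"method": "arm_command", "body": {
  "rows": [
    {"fingers": -1,"x": 0,"y": 0,"z": -0.03,"ax": 0,"ay": 0,"az": 0},
    {"fingers": -1,"x": 0,"y": 0,"z": -0.04,"ax": 0,"ay": 0,"az": 0},
    {"fingers": -1,"x": 0,"y": 0,"z": -0.04,"ax": 0,"ay": 0,"az": 0},
    {"fingers": -1,"x": 0,"y": 0,"z": -0.039,"ax": 0,"ay": 0,"az": 0},
    {"fingers": -1,"x": 0,"y": 0,"z": 0,"ax": 0,"ay": 0,"az": 0},
    {"fingers": -1,"x": 0,"y": 0,"z": 0,"ax": 0,"ay": 0,"az": 0}
  ]
}}

```text
clock: 4.82
tcp_pos: [0.4969, -0.1662, 0.2009]
orientation: [2.604, 1.753, 0.006]
contact_force: [-0.8, 0.7, -3.5]
grip_width: 0.0132
gripper_force: 78.8
```

Run:
```python
from bench import r
import pickle
o=r.get_obs();print(o["tcp_pos"],o["contact_force"],o["grip_width"])
pickle.dump((o,r.grab_frame("side")),open("p1.pkl","wb"))
```

```text
[ 0.49687946 -0.16624041  0.20086265] [-0.83658056  0.66063223 -3.5056898 ] 0.013168648649075094
```

Emit:
{"method": "arm_command", "body": {
  "rows": [
    {"fingers": -1,"x": 0.013,"y": -0.003,"z": 0,"ax": 0,"ay": 0,"az": -6.8},
    {"fingers": -1,"x": 0.013,"y": -0.002,"z": 0,"ax": 0,"ay": 0,"az": -6.8},
    {"fingers": -1,"x": 0.013,"y": 0,"z": 0,"ax": 0,"ay": 0,"az": -6.8},
    {"fingers": -1,"x": 0.013,"y": 0.001,"z": 0,"ax": 0,"ay": 0,"az": -6.8},
    {"fingers": -1,"x": 0.013,"y": 0.003,"z": 0,"ax": 0,"ay": 0,"az": -6.8},
    {"fingers": -1,"x": 0.012,"y": 0.004,"z": 0,"ax": 0,"ay": 0,"az": -6.8},
    {"fingers": -1,"x": 0.012,"y": 0.006,"z": 0,"ax": 0,"ay": 0,"az": -6.8},
    {"fingers": -1,"x": 0.011,"y": 0.007,"z": 0,"ax": 0,"ay": 0,"az": -6.8},
    {"fingers": -1,"x": 0.01,"y": 0.008,"z": 0,"ax": 0,"ay": 0,"az": -6.8},
    {"fingers": -1,"x": 0.009,"y": 0.009,"z": 0,"ax": 0,"ay": 0,"az": -6.8}
  ]
}}

```text
clock: 5.7
tcp_pos: [0.5105, -0.0359, 0.1967]
orientation: [-1.17, -2.911, 0.003]
contact_force: [-0.4, -0.2, -2.4]
grip_width: 0.013
gripper_force: 78.7
```

Emit:
{"method": "arm_command", "body": {
  "rows": [
    {"fingers": -1,"x": 0.008,"y": 0.01,"z": 0,"ax": 0,"ay": 0,"az": -6.8},
    {"fingers": -1,"x": 0.006,"y": 0.011,"z": 0,"ax": 0,"ay": 0,"az": -6.8},
    {"fingers": -1,"x": 0.005,"y": 0.012,"z": 0,"ax": 0,"ay": 0,"az": -6.8},
    {"fingers": -1,"x": 0.004,"y": 0.0125,"z": 0,"ax": 0,"ay": 0,"az": -6.8},
    {"fingers": -1,"x": 0.002,"y": 0.013,"z": 0,"ax": 0,"ay": 0,"az": -6.8},
    {"fingers": -1,"x": 0.001,"y": 0.013,"z": 0,"ax": 0,"ay": 0,"az": -6.8},
    {"fingers": -1,"x": -0.001,"y": 0.013,"z": 0,"ax": 0,"ay": 0,"az": -6.8},
    {"fingers": -1,"x": -0.002,"y": 0.013,"z": 0,"ax": 0,"ay": 0,"az": -6.8},
    {"fingers": -1,"x": -0.004,"y": 0.012,"z": 0,"ax": 0,"ay": 0,"az": -6.8},
    {"fingers": -1,"x": -0.005,"y": 0.012,"z": 0,"ax": 0,"ay": 0,"az": -6.8}
  ]
}}

```text
clock: 6.53
tcp_pos: [0.5259, 0.0921, 0.1965]
orientation: [0.658, -3.067, -0.0]
contact_force: [0.0, -0.4, -2.0]
grip_width: 0.0131
gripper_force: 78.7
```

Emit:
{"method": "arm_command", "body": {
  "rows": [
    {"fingers": -1,"x": -0.007,"y": 0.011,"z": 0,"ax": 0,"ay": 0,"az": -6},
    {"fingers": -1,"x": 0,"y": 0,"z": 0,"ax": 0,"ay": 0,"az": 0},
    {"fingers": -1,"x": 0,"y": 0,"z": 0,"ax": 0,"ay": 0,"az": 0}
  ]
}}

```text
clock: 6.78
tcp_pos: [0.5283, 0.1047, 0.1972]
orientation: [0.806, -3.032, -0.001]
contact_force: [-0.1, -0.6, -2.4]
grip_width: 0.013
gripper_force: 78.7
```

Run:
```python
from bench import r
from plan import *
import pickle,cv2
from h import *
o=r.get_obs();print(o["tcp_pos"],o["contact_force"],o["grip_width"],o["joints"],o["clock"])
f=r.grab_frame("side");pickle.dump((o,f),open("p2.pkl","wb"))
rows(o,[(.533,.104,.2,120)],fing=-1)
o1,f1=pickle.load(open("p1.pkl","rb"))
print(proj(f1,[o1["tcp_pos"]]),proj(f,[o["tcp_pos"]]))
u=proj(f,[o["tcp_pos"]])[0].astype(int);u1=proj(f1,[o1["tcp_pos"]])[0].astype(int)
print(u-[35,45],u1-[35,45])
cv2.imwrite("pics/f.png",np.hstack([crop(f1,u1[0]-35,u1[1]-20,u1[0]+35,u1[1]+80,5),crop(f,u[0]-35,u[1]-20,u[0]+35,u[1]+80,5)]))
```

```text
[0.52825974 0.10467629 0.19715596] [-0.08277867 -0.58895736 -2.37108542] 0.013048427137648267 [-0.36691394  0.31554833  0.06774932  1.93744849 -0.02763953  0.8935385
  1.80527253] 6.7833
pose [0.5283 0.1047 0.1972] yaw 119.77 tilt 0.24
{"fingers": -1, "x": -0.0038, "y": -0.0029, "z": -0.0028, "az": -0.2}
[[285.19651631 151.27520218]] [[266.91813763 187.68314736]]
[231 142] [250 106]
```

View pics/f.png

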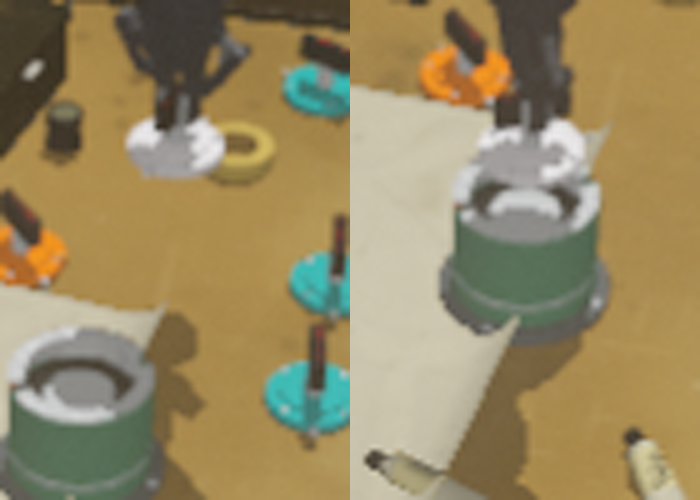

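The pictures show the lid held level, and in the second it is centred above the collar: disc at crop columns 473–587, collar at 453–603. Next I'll compare lid and collar in side depth.

Run:
```python
from m import *
d=pickle.load(open("d0.pkl","rb"))
def ringfit(f,ctr,z0,r,tol):
    C=cloud(f).reshape(-1,3);P=C[(np.abs(C[:,2]-z0)<tol)&(np.hypot(C[:,0]-ctr[0],C[:,1]-ctr[1])<r+.02)&(f["depth"].ravel()>0)]
    h=cv2.convexHull(np.float32(P[:,:2]))[:,0];q=least_squares(lambda p:np.hypot(*(h-p).T)-r,ctr).x
    return len(P),np.median(P[:,2]).round(4),q.round(4),circ(h).round(4),P[:,:2].min(0).round(4),P[:,:2].max(0).round(4)
print("collar top cam",ringfit(d["top"],[.533,.103],.106,.062,.006))
print("collar side",ringfit(d["side"],[.533,.103],.105,.062,.006))
for n in("p1","p2"):
    o,f=pickle.load(open(n+".pkl","rb"));p=o["tcp_pos"]
    print(n,p,ringfit(f,p[:2],p[2]-.04,.0435,.006))
print("side collar in p1",ringfit(f if 0 else pickle.load(open("p1.pkl","rb"))[1],[.533,.103],.105,.062,.006))
```

```text
collar top cam (424, np.float64(0.1071), array([0.5344, 0.1015]), array([0.5344, 0.1014, 0.0611]), array([0.4733, 0.0414]), array([0.5961, 0.1631]))
collar side (235, np.float64(0.1052), array([0.5313, 0.105 ]), array([0.5314, 0.1057, 0.0626]), array([0.4709, 0.0385]), array([0.5912, 0.1698]))
p1 [ 0.49687946 -0.16624041  0.20086265] (144, np.float64(0.1607), array([ 0.4954, -0.163 ]), array([ 0.4944, -0.1641,  0.0445]), array([ 0.4548, -0.2149]), array([ 0.5377, -0.1104]))
p2 [0.52825974 0.10467629 0.19715596] (183, np.float64(0.1574), array([0.5271, 0.108 ]), array([0.5273, 0.1087, 0.0438]), array([0.4847, 0.0699]), array([0.5728, 0.1529]))
side collar in p1 (234, np.float64(0.1052), array([0.5304, 0.1047]), array([0.5299, 0.1058, 0.063 ]), array([0.4697, 0.036 ]), array([0.5919, 0.1705]))
```

Run:
```python
from bench import r
from plan import *
o=r.get_obs();rows(o,[(.5325,.1016,.175,119.6)],fing=-1)
```

```text
pose [0.5285 0.1037 0.1976] yaw 119.67 tilt 0.21
{"fingers": -1, "x": -0.0024, "y": -0.0038, "z": 0.0226, "az": 0.1}
```

Emit:
{"method": "arm_command", "body": {
  "rows": [
    {"fingers": -1,"x": -0.0025,"y": -0.004,"z": 0.011,"ax": 0,"ay": 0,"az": 0},
    {"fingers": -1,"x": 0,"y": 0,"z": 0.011,"ax": 0,"ay": 0,"az": 0},
    {"fingers": -1,"x": 0,"y": 0,"z": 0,"ax": 0,"ay": 0,"az": 0},
    {"fingers": -1,"x": 0,"y": 0,"z": 0,"ax": 0,"ay": 0,"az": 0},
    {"fingers": -1,"x": 0,"y": 0,"z": 0,"ax": 0,"ay": 0,"az": 0},
    {"fingers": -1,"x": 0,"y": 0,"z": 0,"ax": 0,"ay": 0,"az": 0}
  ]
}}

```text
clock: 7.33
tcp_pos: [0.5339, 0.1024, 0.1775]
orientation: [-0.809, 3.035, 0.0]
contact_force: [0.3, -0.2, -1.9]
grip_width: 0.0128
gripper_force: 78.6
```

Run:
```python
from bench import r
from plan import *
from h import *
o=r.get_obs();rows(o,[(.5325,.1016,.165,119.6)],fing=-1);print(o["contact_force"],o["moment"],pose(o)[1])
f=r.grab_frame("side");cv2.imwrite("pics/g.png",crop(f,226,150,306,240,6))
```

```text
pose [0.5339 0.1024 0.1775] yaw 119.85 tilt 0.03
{"fingers": -1, "x": 0.0017, "y": -0, "z": 0.0125, "az": 0.2}
[ 0.26269848 -0.24313542 -1.85022341] [ 0.02175639 -0.00092378 -0.03498502] [[-8.67334613e-01 -4.97725313e-01  4.26469166e-04]
 [-4.97725302e-01  8.67334713e-01  1.39746034e-04]
 [-4.39446650e-04 -9.10579215e-05 -9.99999899e-01]]
```

View pics/g.png

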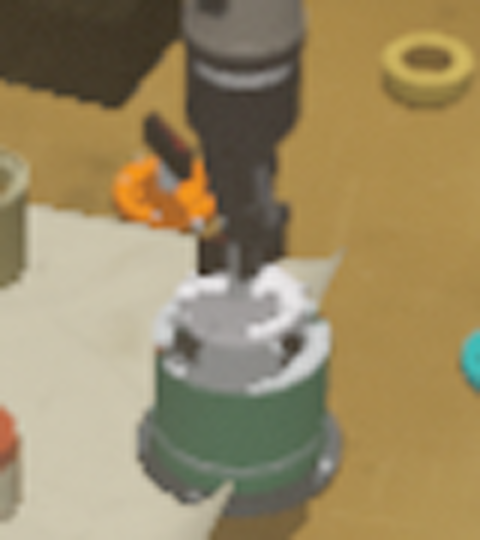

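The lid hangs centred over the collar, disc centre at crop (235,318), about 22 mm above its seat. I'll descend in small steps, watching force.

Emit:
{"method": "arm_command", "body": {
  "rows": [
    {"fingers": -1,"x": 0.001,"y": 0,"z": 0.008,"ax": 0,"ay": 0,"az": 0.2},
    {"fingers": -1,"x": 0,"y": 0,"z": 0.008,"ax": 0,"ay": 0,"az": 0},
    {"fingers": -1,"x": 0,"y": 0,"z": 0.003,"ax": 0,"ay": 0,"az": 0},
    {"fingers": -1,"x": 0,"y": 0,"z": 0.002,"ax": 0,"ay": 0,"az": 0},
    {"fingers": -1,"x": 0,"y": 0,"z": 0,"ax": 0,"ay": 0,"az": 0},
    {"fingers": -1,"x": 0,"y": 0,"z": 0,"ax": 0,"ay": 0,"az": 0}
  ]
}}

```text
clock: 7.88
tcp_pos: [0.5329, 0.102, 0.1561]
orientation: [0.804, -3.037, 0.0]
contact_force: [-0.5, 0.4, -1.8]
grip_width: 0.0131
gripper_force: 78.6
```

Emit:
{"method": "arm_command", "body": {
  "rows": [
    {"fingers": -1,"x": 0,"y": 0,"z": 0.002,"ax": 0,"ay": 0,"az": 0},
    {"fingers": -1,"x": 0,"y": 0,"z": 0.001,"ax": 0,"ay": 0,"az": 0},
    {"fingers": -1,"x": 0,"y": 0,"z": 0.001,"ax": 0,"ay": 0,"az": 0},
    {"fingers": -1,"x": 0,"y": 0,"z": 0,"ax": 0,"ay": 0,"az": 0},
    {"fingers": -1,"x": 0,"y": 0,"z": 0,"ax": 0,"ay": 0,"az": 0}
  ]
}}

```text
clock: 8.3
tcp_pos: [0.5329, 0.1023, 0.1523]
orientation: [-0.805, 3.037, 0.001]
contact_force: [-1.5, 0.7, -1.8]
grip_width: 0.013
gripper_force: 78.7
```

Emit:
{"method": "arm_command", "body": {
  "rows": [
    {"fingers": -1,"x": 0,"y": 0,"z": 0.0015,"ax": 0,"ay": 0,"az": 0},
    {"fingers": -1,"x": 0,"y": 0,"z": 0.0015,"ax": 0,"ay": 0,"az": 0},
    {"fingers": -1,"x": 0,"y": 0,"z": 0,"ax": 0,"ay": 0,"az": 0},
    {"fingers": -1,"x": 0,"y": 0,"z": 0,"ax": 0,"ay": 0,"az": 0}
  ]
}}

```text
clock: 8.63
tcp_pos: [0.5325, 0.1026, 0.149]
orientation: [0.805, -3.036, -0.001]
contact_force: [-0.7, 3.0, -3.8]
grip_width: 0.013
gripper_force: 78.7
```

Run:
```python
from bench import r
o=r.get_obs();print(o["tcp_pos"],o["contact_force"],o["moment"])
```

```text
[0.53249018 0.10258592 0.14896839] [-0.66625455  2.98643742 -3.76515099] [0.9800302  0.29428836 0.15700586]
```

Emit:
{"method": "arm_command", "body": {
  "rows": [
    {"fingers": -1,"x": -0.0007,"y": 0.0013,"z": 0,"ax": 0,"ay": 0,"az": 0},
    {"fingers": -1,"x": 0,"y": 0,"z": 0,"ax": 0,"ay": 0,"az": 0},
    {"fingers": -1,"x": 0,"y": 0,"z": 0,"ax": 0,"ay": 0,"az": 0}
  ]
}}

```text
clock: 8.88
tcp_pos: [0.5328, 0.1031, 0.1492]
orientation: [0.804, -3.037, 0.001]
contact_force: [-0.7, 1.8, -2.3]
grip_width: 0.0133
gripper_force: 78.7
```

Run:
```python
from bench import r
o=r.get_obs();print(o["tcp_pos"],o["contact_force"],o["moment"])
```

```text
[0.53282998 0.10313867 0.14921433] [-0.72351891  1.75317765 -2.32238441] [0.38195035 0.26466123 0.04334076]
```

Lateral force is easing; another small shift the same way, then down.

Emit:
{"method": "arm_command", "body": {
  "rows": [
    {"fingers": -1,"x": -0.0005,"y": 0.0015,"z": 0,"ax": 0,"ay": 0,"az": 0},
    {"fingers": -1,"x": 0,"y": 0,"z": 0.001,"ax": 0,"ay": 0,"az": 0},
    {"fingers": -1,"x": 0,"y": 0,"z": 0.001,"ax": 0,"ay": 0,"az": 0},
    {"fingers": -1,"x": 0,"y": 0,"z": 0,"ax": 0,"ay": 0,"az": 0},
    {"fingers": -1,"x": 0,"y": 0,"z": 0,"ax": 0,"ay": 0,"az": 0}
  ]
}}

```text
clock: 9.3
tcp_pos: [0.5326, 0.1046, 0.1472]
orientation: [0.804, -3.037, 0.0]
contact_force: [-1.3, 0.2, -3.0]
grip_width: 0.0128
gripper_force: 78.6
```

Run:
```python
from bench import r
o=r.get_obs();print(o["tcp_pos"],o["contact_force"],o["moment"])
```

```text
[0.53262552 0.1046415  0.14721789] [-1.27393641  0.20976229 -3.03378525] [-0.04153685 -0.02254501 -0.01963894]
```

Emit:
{"method": "arm_command", "body": {
  "rows": [
    {"fingers": -1,"x": 0,"y": 0.0005,"z": 0.0015,"ax": 0,"ay": 0,"az": 0},
    {"fingers": -1,"x": 0,"y": 0,"z": 0.0015,"ax": 0,"ay": 0,"az": 0},
    {"fingers": -1,"x": 0,"y": 0,"z": 0.0015,"ax": 0,"ay": 0,"az": 0},
    {"fingers": -1,"x": 0,"y": 0,"z": 0.001,"ax": 0,"ay": 0,"az": 0},
    {"fingers": -1,"x": 0,"y": 0,"z": 0.001,"ax": 0,"ay": 0,"az": 0},
    {"fingers": -1,"x": 0,"y": 0,"z": 0,"ax": 0,"ay": 0,"az": 0},
    {"fingers": -1,"x": 0,"y": 0,"z": 0,"ax": 0,"ay": 0,"az": 0}
  ]
}}

```text
clock: 9.88
tcp_pos: [0.5323, 0.1054, 0.1407]
orientation: [0.804, -3.037, -0.0]
contact_force: [-0.4, 0.2, -2.2]
grip_width: 0.0131
gripper_force: 78.6
```

Run:
```python
from bench import r
o=r.get_obs();print(o["tcp_pos"],o["contact_force"],o["moment"])
```

```text
[0.53225957 0.10544646 0.14071023] [-0.38892584  0.17681875 -2.23239498] [ 0.05059677 -0.00269885  0.02783065]
```

Emit:
{"method": "arm_command", "body": {
  "rows": [
    {"fingers": -1,"x": 0,"y": 0,"z": 0.001,"ax": 0,"ay": 0,"az": 0},
    {"fingers": -1,"x": 0,"y": 0,"z": 0.001,"ax": 0,"ay": 0,"az": 0},
    {"fingers": -1,"x": 0,"y": 0,"z": 0,"ax": 0,"ay": 0,"az": 0},
    {"fingers": -1,"x": 0,"y": 0,"z": 0,"ax": 0,"ay": 0,"az": 0}
  ]
}}

```text
clock: 10.22
tcp_pos: [0.5322, 0.1054, 0.1387]
orientation: [0.804, -3.037, -0.0]
contact_force: [0.3, -0.8, -2.3]
grip_width: 0.013
gripper_force: 78.6
```

Emit:
{"method": "arm_command", "body": {
  "rows": [
    {"fingers": -1,"x": 0,"y": 0,"z": 0.001,"ax": 0,"ay": 0,"az": 0},
    {"fingers": -1,"x": 0,"y": 0,"z": 0,"ax": 0,"ay": 0,"az": 0},
    {"fingers": -1,"x": 0,"y": 0,"z": 0,"ax": 0,"ay": 0,"az": 0}
  ]
}}

```text
clock: 10.47
tcp_pos: [0.5323, 0.1054, 0.1377]
orientation: [0.804, -3.037, -0.0]
contact_force: [0.5, -0.5, -3.0]
grip_width: 0.0133
gripper_force: 78.6
```

Emit:
{"method": "arm_command", "body": {
  "rows": [
    {"fingers": -1,"x": 0,"y": 0,"z": 0.001,"ax": 0,"ay": 0,"az": 0},
    {"fingers": -1,"x": 0,"y": 0,"z": 0,"ax": 0,"ay": 0,"az": 0},
    {"fingers": -1,"x": 0,"y": 0,"z": 0,"ax": 0,"ay": 0,"az": 0}
  ]
}}

```text
clock: 10.72
tcp_pos: [0.5323, 0.1054, 0.1367]
orientation: [0.804, -3.037, -0.0]
contact_force: [0.5, -0.0, -2.1]
grip_width: 0.013
gripper_force: 78.6
```

Emit:
{"method": "arm_command", "body": {
  "rows": [
    {"fingers": -1,"x": 0,"y": 0,"z": 0.001,"ax": 0,"ay": 0,"az": 0},
    {"fingers": -1,"x": 0,"y": 0,"z": 0,"ax": 0,"ay": 0,"az": 0},
    {"fingers": -1,"x": 0,"y": 0,"z": 0,"ax": 0,"ay": 0,"az": 0}
  ]
}}

```text
clock: 10.97
tcp_pos: [0.5323, 0.1054, 0.1357]
orientation: [0.804, -3.037, 0.0]
contact_force: [-0.0, 0.3, -2.5]
grip_width: 0.013
gripper_force: 78.6
```

Emit:
{"method": "arm_command", "body": {
  "rows": [
    {"fingers": -1,"x": 0,"y": 0,"z": 0.001,"ax": 0,"ay": 0,"az": 0},
    {"fingers": -1,"x": 0,"y": 0,"z": 0,"ax": 0,"ay": 0,"az": 0},
    {"fingers": -1,"x": 0,"y": 0,"z": 0,"ax": 0,"ay": 0,"az": 0}
  ]
}}

```text
clock: 11.22
tcp_pos: [0.5324, 0.1055, 0.1348]
orientation: [-0.804, 3.037, 0.0]
contact_force: [0.4, 0.7, -2.6]
grip_width: 0.0132
gripper_force: 78.7
```

Emit:
{"method": "arm_command", "body": {
  "rows": [
    {"fingers": -1,"x": 0,"y": 0,"z": 0.0005,"ax": 0,"ay": 0,"az": 0},
    {"fingers": -1,"x": 0,"y": 0,"z": 0,"ax": 0,"ay": 0,"az": 0},
    {"fingers": -1,"x": 0,"y": 0,"z": 0,"ax": 0,"ay": 0,"az": 0}
  ]
}}

```text
clock: 11.47
tcp_pos: [0.5326, 0.1055, 0.1346]
orientation: [-0.804, 3.036, 0.0]
contact_force: [0.9, 0.6, -0.2]
grip_width: 0.013
gripper_force: 78.9
```

Emit:
{"method": "arm_command", "body": {
  "rows": [
    {"fingers": -1,"x": 0,"y": 0,"z": 0,"ax": 0,"ay": 0,"az": 2},
    {"fingers": -1,"x": 0,"y": 0,"z": 0,"ax": 0,"ay": 0,"az": 2},
    {"fingers": -1,"x": 0,"y": 0,"z": 0,"ax": 0,"ay": 0,"az": 2},
    {"fingers": -1,"x": 0,"y": 0,"z": 0,"ax": 0,"ay": 0,"az": 2},
    {"fingers": -1,"x": 0,"y": 0,"z": 0,"ax": 0,"ay": 0,"az": 2},
    {"fingers": -1,"x": 0,"y": 0,"z": 0,"ax": 0,"ay": 0,"az": 0},
    {"fingers": -1,"x": 0,"y": 0,"z": 0,"ax": 0,"ay": 0,"az": 0}
  ]
}}

```text
clock: 12.05
tcp_pos: [0.5327, 0.1056, 0.1346]
orientation: [-0.538, 3.094, 0.0]
contact_force: [0.3, -1.5, 0.9]
grip_width: 0.0131
gripper_force: 79.0
```

```bash
cat > st.py <<'E'
from bench import r
from plan import *
o=r.get_obs();p,M,y=pose(o);print(p.round(4),"yaw",y.round(2),"turned",np.radians(119.7-y).round(3),"F",o["contact_force"].round(2),"M",o["moment"].round(3),o["grip_width"],o["clock"])
E
python3 st.py
```

```text
[0.5327 0.1056 0.1346] yaw 109.73 turned 0.174 F [ 0.32 -1.45  0.88] M [0.015 0.045 0.065] 0.013091626129518433 12.05
```

Emit:
{"method": "arm_command", "body": {
  "rows": [
    {"fingers": -1,"x": 0,"y": 0,"z": 0,"ax": 0,"ay": 0,"az": 2},
    {"fingers": -1,"x": 0,"y": 0,"z": 0,"ax": 0,"ay": 0,"az": 2},
    {"fingers": -1,"x": 0,"y": 0,"z": 0,"ax": 0,"ay": 0,"az": 2},
    {"fingers": -1,"x": 0,"y": 0,"z": 0,"ax": 0,"ay": 0,"az": 2},
    {"fingers": -1,"x": 0,"y": 0,"z": 0,"ax": 0,"ay": 0,"az": 2},
    {"fingers": -1,"x": 0,"y": 0,"z": 0,"ax": 0,"ay": 0,"az": 0},
    {"fingers": -1,"x": 0,"y": 0,"z": 0,"ax": 0,"ay": 0,"az": 0}
  ]
}}

```text
clock: 12.63
tcp_pos: [0.5326, 0.1055, 0.1345]
orientation: [-0.267, 3.13, 0.0]
contact_force: [0.1, 0.8, 3.1]
grip_width: 0.0133
gripper_force: 79.1
```

```bash
python3 st.py
```

```text
[0.5326 0.1055 0.1345] yaw 99.76 turned 0.348 F [0.14 0.84 3.07] M [-0.004  0.008 -0.031] 0.013263712410368009 12.6333
```

Emit:
{"method": "arm_command", "body": {
  "rows": [
    {"fingers": -1,"x": 0,"y": 0,"z": 0,"ax": 0,"ay": 0,"az": 2},
    {"fingers": -1,"x": 0,"y": 0,"z": 0,"ax": 0,"ay": 0,"az": 2},
    {"fingers": -1,"x": 0,"y": 0,"z": 0,"ax": 0,"ay": 0,"az": 2},
    {"fingers": -1,"x": 0,"y": 0,"z": 0,"ax": 0,"ay": 0,"az": 0},
    {"fingers": -1,"x": 0,"y": 0,"z": 0,"ax": 0,"ay": 0,"az": 0}
  ]
}}

```text
clock: 13.05
tcp_pos: [0.5325, 0.1055, 0.1345]
orientation: [-0.104, 3.139, 0.0]
contact_force: [-0.2, -0.7, 2.9]
grip_width: 0.0129
gripper_force: 79.2
```

```bash
python3 st.py
```

```text
[0.5325 0.1055 0.1345] yaw 93.78 turned 0.452 F [-0.24 -0.74  2.9 ] M [-0.046 -0.018 -0.002] 0.012884990684018416 13.05
```

Emit:
{"method": "arm_command", "body": {
  "rows": [
    {"fingers": -1,"x": 0,"y": 0,"z": 0,"ax": 0,"ay": 0,"az": 1.5},
    {"fingers": -1,"x": 0,"y": 0,"z": 0,"ax": 0,"ay": 0,"az": 1.5},
    {"fingers": -1,"x": 0,"y": 0,"z": 0,"ax": 0,"ay": 0,"az": 0},
    {"fingers": -1,"x": 0,"y": 0,"z": 0,"ax": 0,"ay": 0,"az": 0}
  ]
}}

```text
clock: 13.38
tcp_pos: [0.5324, 0.1054, 0.1344]
orientation: [-0.018, 3.141, 0.0]
contact_force: [0.3, 0.3, 4.2]
grip_width: 0.0131
gripper_force: 79.3
```

```bash
python3 st.py
```

```text
[0.5324 0.1054 0.1344] yaw 90.67 turned 0.507 F [0.3  0.29 4.23] M [-0.039 -0.021 -0.049] 0.013120051379096383 13.3833
```

Emit:
{"method": "arm_command", "body": {
  "rows": [
    {"fingers": -1,"x": 0,"y": 0,"z": 0,"ax": 0,"ay": 0,"az": 1.5},
    {"fingers": -1,"x": 0,"y": 0,"z": 0,"ax": 0,"ay": 0,"az": 1.5},
    {"fingers": -1,"x": 0,"y": 0,"z": 0,"ax": 0,"ay": 0,"az": 0},
    {"fingers": -1,"x": 0,"y": 0,"z": 0,"ax": 0,"ay": 0,"az": 0}
  ]
}}

```text
clock: 13.72
tcp_pos: [0.5324, 0.1055, 0.1344]
orientation: [0.064, 3.141, 0.0]
contact_force: [-0.9, 0.2, 5.9]
grip_width: 0.0132
gripper_force: 79.4
```

```bash
python3 st.py
```

```text
[0.5324 0.1055 0.1344] yaw 87.66 turned 0.559 F [-0.93  0.2   5.88] M [-0.049 -0.004 -0.05 ] 0.013240781762735509 13.7167
```

Emit:
{"method": "arm_command", "body": {
  "rows": [
    {"fingers": -1,"x": 0,"y": 0,"z": 0,"ax": 0,"ay": 0,"az": 1.5},
    {"fingers": -1,"x": 0,"y": 0,"z": 0,"ax": 0,"ay": 0,"az": 1},
    {"fingers": -1,"x": 0,"y": 0,"z": 0,"ax": 0,"ay": 0,"az": 0},
    {"fingers": -1,"x": 0,"y": 0,"z": 0,"ax": 0,"ay": 0,"az": 0}
  ]
}}

```text
clock: 14.05
tcp_pos: [0.5324, 0.1055, 0.1344]
orientation: [0.133, 3.139, 0.0]
contact_force: [-0.7, 0.1, 4.7]
grip_width: 0.0131
gripper_force: 79.4
```

```bash
python3 st.py
```

```text
[0.5324 0.1055 0.1344] yaw 85.16 turned 0.603 F [-0.7   0.06  4.68] M [ 0.004 -0.009  0.042] 0.013113042300161148 14.05
```

Emit:
{"method": "arm_command", "body": {
  "rows": [
    {"fingers": -1,"x": 0,"y": 0,"z": 0,"ax": 0,"ay": 0,"az": 1.5},
    {"fingers": -1,"x": 0,"y": 0,"z": 0,"ax": 0,"ay": 0,"az": 1},
    {"fingers": -1,"x": 0,"y": 0,"z": 0,"ax": 0,"ay": 0,"az": 0},
    {"fingers": -1,"x": 0,"y": 0,"z": 0,"ax": 0,"ay": 0,"az": 0}
  ]
}}

```text
clock: 14.38
tcp_pos: [0.5324, 0.1055, 0.1344]
orientation: [0.201, 3.135, 0.0]
contact_force: [0.1, -0.3, 3.9]
grip_width: 0.013
gripper_force: 79.4
```

```bash
python3 st.py
```

```text
[0.5324 0.1055 0.1344] yaw 82.66 turned 0.646 F [ 0.05 -0.3   3.93] M [-0.025  0.002 -0.05 ] 0.013031326386266725 14.3833
```

Emit:
{"method": "arm_command", "body": {
  "rows": [
    {"fingers": -1,"x": 0,"y": 0,"z": 0,"ax": 0,"ay": 0,"az": 1.5},
    {"fingers": -1,"x": 0,"y": 0,"z": 0,"ax": 0,"ay": 0,"az": 1},
    {"fingers": -1,"x": 0,"y": 0,"z": 0,"ax": 0,"ay": 0,"az": 0},
    {"fingers": -1,"x": 0,"y": 0,"z": 0,"ax": 0,"ay": 0,"az": 0}
  ]
}}

```text
clock: 14.72
tcp_pos: [0.5324, 0.1054, 0.1344]
orientation: [0.269, 3.13, 0.0]
contact_force: [0.3, -0.7, 5.3]
grip_width: 0.0131
gripper_force: 79.4
```

```bash
python3 st.py
```

```text
[0.5324 0.1054 0.1344] yaw 80.16 turned 0.69 F [ 0.29 -0.74  5.27] M [0.018 0.022 0.028] 0.013120840666411006 14.7167
```

Emit:
{"method": "arm_command", "body": {
  "rows": [
    {"fingers": -1,"x": 0,"y": 0,"z": 0,"ax": 0,"ay": 0,"az": 1.5},
    {"fingers": -1,"x": 0,"y": 0,"z": 0,"ax": 0,"ay": 0,"az": 1},
    {"fingers": -1,"x": 0,"y": 0,"z": 0,"ax": 0,"ay": 0,"az": 0},
    {"fingers": -1,"x": 0,"y": 0,"z": 0,"ax": 0,"ay": 0,"az": 0}
  ]
}}

```text
clock: 15.05
tcp_pos: [0.5324, 0.1054, 0.1344]
orientation: [0.338, 3.123, 0.0]
contact_force: [0.4, -0.4, 6.3]
grip_width: 0.0128
gripper_force: 79.4
```

```bash
python3 st.py
```

```text
[0.5324 0.1054 0.1344] yaw 77.66 turned 0.734 F [ 0.43 -0.41  6.27] M [ 0.033 -0.036  0.032] 0.01280558156215531 15.05
```

Emit:
{"method": "arm_command", "body": {
  "rows": [
    {"fingers": -1,"x": 0,"y": 0,"z": 0,"ax": 0,"ay": 0,"az": 1.5},
    {"fingers": -1,"x": 0,"y": 0,"z": 0,"ax": 0,"ay": 0,"az": 1},
    {"fingers": -1,"x": 0,"y": 0,"z": 0,"ax": 0,"ay": 0,"az": 0},
    {"fingers": -1,"x": 0,"y": 0,"z": 0,"ax": 0,"ay": 0,"az": 0}
  ]
}}

```text
clock: 15.38
tcp_pos: [0.5323, 0.1053, 0.1343]
orientation: [-0.406, -3.115, 0.0]
contact_force: [-0.8, -0.2, 5.4]
grip_width: 0.0133
gripper_force: 79.4
```

```bash
python3 st.py
```

```text
[0.5323 0.1053 0.1343] yaw 75.16 turned 0.777 F [-0.81 -0.24  5.41] M [-0.291  0.005  0.015] 0.013258150572074917 15.3833
```

Emit:
{"method": "arm_command", "body": {
  "rows": [
    {"fingers": -1,"x": 0,"y": 0,"z": 0,"ax": 0,"ay": 0,"az": 1},
    {"fingers": -1,"x": 0,"y": 0,"z": 0,"ax": 0,"ay": 0,"az": 1},
    {"fingers": -1,"x": 0,"y": 0,"z": 0,"ax": 0,"ay": 0,"az": 0},
    {"fingers": -1,"x": 0,"y": 0,"z": 0,"ax": 0,"ay": 0,"az": 0}
  ]
}}

```text
clock: 15.72
tcp_pos: [0.5322, 0.1052, 0.1342]
orientation: [-0.46, -3.107, 0.0]
contact_force: [0.3, -1.7, 4.2]
grip_width: 0.0128
gripper_force: 79.5
```

```bash
python3 st.py
```

```text
[0.5322 0.1052 0.1342] yaw 73.15 turned 0.812 F [ 0.3  -1.65  4.2 ] M [-0.447 -0.014 -0.013] 0.012820206205202682 15.7167
```

Emit:
{"method": "arm_command", "body": {
  "rows": [
    {"fingers": -1,"x": 0,"y": 0,"z": 0.0002,"ax": 0,"ay": 0,"az": 1},
    {"fingers": -1,"x": 0,"y": 0,"z": 0.0002,"ax": 0,"ay": 0,"az": 1},
    {"fingers": -1,"x": 0,"y": 0,"z": 0,"ax": 0,"ay": 0,"az": 0},
    {"fingers": -1,"x": 0,"y": 0,"z": 0,"ax": 0,"ay": 0,"az": 0}
  ]
}}

```text
clock: 16.05
tcp_pos: [0.5323, 0.1053, 0.1339]
orientation: [-0.515, -3.099, 0.0]
contact_force: [-0.7, -1.8, 5.9]
grip_width: 0.0127
gripper_force: 80.0
```

```bash
python3 st.py
```

```text
[0.5323 0.1053 0.1339] yaw 71.12 turned 0.848 F [-0.73 -1.82  5.89] M [-0.43   0.046  0.047] 0.012706137225985077 16.05
```

Emit:
{"method": "arm_command", "body": {
  "rows": [
    {"fingers": -1,"x": 0,"y": 0,"z": 0.0002,"ax": 0,"ay": 0,"az": 1},
    {"fingers": -1,"x": 0,"y": 0,"z": 0.0002,"ax": 0,"ay": 0,"az": 1},
    {"fingers": -1,"x": 0,"y": 0,"z": 0,"ax": 0,"ay": 0,"az": 0},
    {"fingers": -1,"x": 0,"y": 0,"z": 0,"ax": 0,"ay": 0,"az": 0}
  ]
}}

```text
clock: 16.38
tcp_pos: [0.5324, 0.1054, 0.1337]
orientation: [0.569, 3.089, 0.0]
contact_force: [-1.4, -2.0, 6.2]
grip_width: 0.0134
gripper_force: 80.7
```

```bash
python3 st.py
```

```text
[0.5324 0.1054 0.1337] yaw 69.12 turned 0.883 F [-1.4  -1.97  6.16] M [-0.477  0.165  0.09 ] 0.013431018878746375 16.3833
```

Emit:
{"method": "arm_command", "body": {
  "rows": [
    {"fingers": -1,"x": 0,"y": 0,"z": 0.0001,"ax": 0,"ay": 0,"az": 1},
    {"fingers": -1,"x": 0,"y": 0,"z": 0.0001,"ax": 0,"ay": 0,"az": 1},
    {"fingers": -1,"x": 0,"y": 0,"z": 0,"ax": 0,"ay": 0,"az": 0},
    {"fingers": -1,"x": 0,"y": 0,"z": 0,"ax": 0,"ay": 0,"az": 0}
  ]
}}

```text
clock: 16.72
tcp_pos: [0.5324, 0.1053, 0.1335]
orientation: [0.623, 3.079, -0.0]
contact_force: [-1.1, -2.2, 7.7]
grip_width: 0.0128
gripper_force: 81.8
```

```bash
python3 st.py
```

```text
[0.5324 0.1053 0.1335] yaw 67.14 turned 0.917 F [-1.1  -2.21  7.67] M [-0.504  0.109  0.122] 0.012815862786798707 16.7167
```

Emit:
{"method": "arm_command", "body": {
  "rows": [
    {"fingers": -1,"x": 0,"y": 0,"z": 0.0001,"ax": 0,"ay": 0,"az": 1},
    {"fingers": -1,"x": 0,"y": 0,"z": 0.0001,"ax": 0,"ay": 0,"az": 1},
    {"fingers": -1,"x": 0,"y": 0,"z": 0,"ax": 0,"ay": 0,"az": 0},
    {"fingers": -1,"x": 0,"y": 0,"z": 0,"ax": 0,"ay": 0,"az": 0}
  ]
}}

```text
clock: 17.05
tcp_pos: [0.5324, 0.1052, 0.1334]
orientation: [0.676, 3.068, -0.0]
contact_force: [-1.3, -2.4, 7.6]
grip_width: 0.0131
gripper_force: 83.2
```

```bash
python3 st.py
```

```text
[0.5324 0.1052 0.1334] yaw 65.15 turned 0.952 F [-1.31 -2.44  7.64] M [-0.579  0.16   0.208] 0.013126898975531898 17.05
```

Emit:
{"method": "arm_command", "body": {
  "rows": [
    {"fingers": -1,"x": 0,"y": 0,"z": 0,"ax": 0,"ay": 0,"az": 1},
    {"fingers": -1,"x": 0,"y": 0,"z": 0,"ax": 0,"ay": 0,"az": 1},
    {"fingers": -1,"x": 0,"y": 0,"z": 0,"ax": 0,"ay": 0,"az": 0},
    {"fingers": -1,"x": 0,"y": 0,"z": 0,"ax": 0,"ay": 0,"az": 0}
  ]
}}

```text
clock: 17.38
tcp_pos: [0.5323, 0.1052, 0.1332]
orientation: [0.729, 3.056, -0.001]
contact_force: [-0.3, -3.2, 5.5]
grip_width: 0.0135
gripper_force: 85.9
```

```bash
python3 st.py
```

```text
[0.5323 0.1052 0.1332] yaw 63.17 turned 0.987 F [-0.32 -3.18  5.54] M [-0.555  0.131  0.422] 0.0134987051028134 17.3833
```

Emit:
{"method": "arm_command", "body": {
  "rows": [
    {"fingers": -1,"x": 0,"y": 0,"z": 0,"ax": 0,"ay": 0,"az": 0},
    {"fingers": -1,"x": 0,"y": 0,"z": 0,"ax": 0,"ay": 0,"az": 0}
  ]
}}

```text
clock: 17.55
tcp_pos: [0.5323, 0.1052, 0.1332]
orientation: [0.729, 3.056, -0.001]
contact_force: [-0.5, -1.7, 6.0]
grip_width: 0.013
gripper_force: 85.8
```

```bash
python3 st.py
```

```text
[0.5323 0.1052 0.1332] yaw 63.17 turned 0.987 F [-0.51 -1.66  6.03] M [-0.56   0.143  0.338] 0.013005431913575831 17.55
```

Emit:
{"method": "arm_command", "body": {
  "rows": [
    {"fingers": -1,"x": 0,"y": 0,"z": 0,"ax": 0,"ay": 0,"az": 0},
    {"fingers": -1,"x": 0,"y": 0,"z": 0,"ax": 0,"ay": 0,"az": 0}
  ]
}}

```text
clock: 17.72
tcp_pos: [0.5323, 0.1052, 0.1332]
orientation: [0.729, 3.056, -0.001]
contact_force: [-0.4, -3.2, 5.6]
grip_width: 0.0132
gripper_force: 85.8
```

```bash
python3 st.py
```

```text
[0.5323 0.1052 0.1332] yaw 63.17 turned 0.987 F [-0.43 -3.2   5.57] M [-0.576  0.08   0.337] 0.01316770105266643 17.7167
```

Emit:
{"method": "arm_command", "body": {
  "rows": [
    {"fingers": -1,"x": 0,"y": 0,"z": -0.0003,"ax": 0,"ay": 0,"az": 0},
    {"fingers": -1,"x": 0,"y": 0,"z": 0,"ax": 0,"ay": 0,"az": 0},
    {"fingers": 0,"x": 0,"y": 0,"z": 0,"ax": 0,"ay": 0,"az": 0},
    {"fingers": 0.5,"x": 0,"y": 0,"z": 0,"ax": 0,"ay": 0,"az": 0},
    {"fingers": 1,"x": 0,"y": 0,"z": 0,"ax": 0,"ay": 0,"az": 0},
    {"fingers": 1,"x": 0,"y": 0,"z": 0,"ax": 0,"ay": 0,"az": 0},
    {"fingers": 1,"x": 0,"y": 0,"z": 0,"ax": 0,"ay": 0,"az": 0},
    {"fingers": 1,"x": 0,"y": 0,"z": 0,"ax": 0,"ay": 0,"az": 0}
  ]
}}

```text
clock: 18.38
tcp_pos: [0.5322, 0.1056, 0.1333]
orientation: [-0.729, -3.056, -0.0]
contact_force: [-0.5, -0.8, -0.1]
grip_width: 0.0835
gripper_force: 0.0
```

Emit:
{"method": "arm_command", "body": {
  "rows": [
    {"fingers": 1,"x": 0,"y": 0,"z": -0.01,"ax": 0,"ay": 0,"az": 0},
    {"fingers": 1,"x": 0,"y": 0,"z": -0.02,"ax": 0,"ay": 0,"az": 0},
    {"fingers": 1,"x": 0,"y": 0,"z": -0.03,"ax": 0,"ay": 0,"az": 0},
    {"fingers": 1,"x": 0,"y": 0,"z": -0.03,"ax": 0,"ay": 0,"az": 0},
    {"fingers": 1,"x": 0,"y": 0,"z": -0.02,"ax": 0,"ay": 0,"az": 0},
    {"fingers": 1,"x": 0,"y": 0,"z": 0,"ax": 0,"ay": 0,"az": 0},
    {"fingers": 1,"x": 0,"y": 0,"z": 0,"ax": 0,"ay": 0,"az": 0},
    {"fingers": 1,"x": 0,"y": 0,"z": 0,"ax": 0,"ay": 0,"az": 0}
  ]
}}

```text
clock: 19.05
tcp_pos: [0.5318, 0.1054, 0.2432]
orientation: [-0.729, -3.055, 0.0]
contact_force: [-0.0, 0.1, -0.2]
grip_width: 0.0856
gripper_force: 0.0
```

Run:
```python
from bench import r
from h import *
o=r.get_obs();print(o["tcp_pos"],o["contact_force"],o["grip_width"],o["clock"])
f=r.grab_frame("side");cv2.imwrite("pics/k.png",crop(f,226,130,306,240,5))
```

```text
[0.53182953 0.10538665 0.24316675] [-0.02045287  0.11065222 -0.24618389] 0.08560996351828665 19.05
```

View pics/k.png

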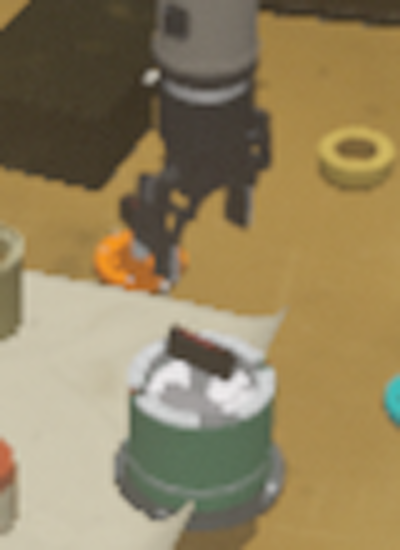

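The lid sits level and locked in the collar, with the bar at crop (203,350) and the gripper clear above it.

```bash
python3 -c "
from bench import r
print(r.hand_in())"
```

```text
the job is handed in; nothing more can be done
None
```

The lid is in the green pot's collar, turned about 0.99 rad clockwise to a measured 0.34–0.42 N m, released with the gripper clear, and handed in at about 19 s; no verdict came back.

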